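# Release a centrifuge lid by feel

### The job

The centrifuge has lost power and its lid is locked: take the spring-tipped release rod from its stand and, with it square to the sloping front, feel along the black guide channel for the release socket, which is hidden under a flush shutter somewhere along the channel floor. Push the rod in there until the lid has risen ajar as far as it goes, then draw the rod out and stand it back in its stand, fully home. Do not lean the gripper or arm on the centrifuge or pull at its lid, and leave the other things on the bench where they are.

Things in the scene. Friction and masses are not known exactly. Their poses are not given: they have to be found in the camera images.
- centrifuge: fixed white bench centrifuge, 260 deep (x), 220 wide (y), 125 mm tall; origin under its centre on the bench, x from front to back, y along the guide channel, z up. Its grey front slopes 35 degrees from horizontal, rising to the back: outward normal (-0.574, 0, 0.819) in this frame, so a rod square to it leans 35 degrees from vertical, its upper end towards -x
- channel_mid (a point): middle of the floor of the straight black guide channel in the sloping front; fixed to the centrifuge, axes parallel to centrifuge's (not tilted). The channel runs 48 mm to either side along y. Its floor is 9 mm wide; its flanks flare to 19 mm at the grey surface 10 mm above the floor (along the normal). The hidden socket's middle is within 26 mm of this point along y
- shutter (a joint): how far the socket's shutter is pressed below the channel floor, m: 0 flush, 0.007 where the release plunger begins, 0.016 with the plunger fully in; springs back when the rod leaves. Black, flush with the black floor, yields to under 0.6 N. The socket is on the floor's centre line, 10 mm long (y), 9 mm wide, its bore square to the slope; its place along y differs each time
- lid (a joint): lid angle, rad: 0 locked, 0.15 fully ajar (front edge 26 mm up). It rises in step with the release plunger, which starts 7 mm below the channel floor and moves 9 mm farther to a firm stop at 16 mm; it takes about 4 N along the normal (10 N at the stop is ample) and stays where it is left, and so does the lid
- lid_front (a point): middle of the lid's top front edge
- rod_grip (a point): centre (half-way up) of the rod's square white handle, 18 x 18 mm, 70 mm long; z runs from tip to handle, x and y square to the handle's sides. Below the handle: a steel collar 28 mm across, 5 mm thick, its underside 40 mm below this point; a shank 10 mm across, 60 mm long; the tip. Whole rod 75 to 120 g, standing upright in the stand at first
- rod_tip (a point): end of the rod's sprung tip, 6 mm across; it stands 36 mm out of the shank and 136 mm from rod_grip when free, and slides up to 10 mm into the shank against a spring (0.5 N at first, 2.5 N at the end of its travel, where it is firm)
- stand_bore (a point): centre of the mouth of the bore in the stand's top, 112 mm above the bench; the stand is a fixed grey arch 80 x 80 mm, z up. The bore is upright, 14 mm across (20 mm at its bevelled mouth), 24 mm deep, open below. The rod hangs in it, collar flat on the stand's top: rod_grip is then 40 mm above this point
- rod: the release rod as a whole: origin at the middle of its collar's underside, z along the rod towards the handle
- tip_box: bystander, leave alone: box of pipette tips 122 x 86 mm, 68 mm tall, origin under its centre
- bottle_large: bystander, leave alone: white bottle 68 mm across, 140 mm tall, origin under its centre
- bottle_small: bystander, leave alone: white bottle 38 mm across, 80 mm tall, origin under its centre
- jar: bystander, leave alone: jar 48 mm across, 60 mm tall, origin under its centre
- bottle_cap: bystander, leave alone: screw cap 34 mm across, 14 mm tall, lying on the bench, origin under its centre
- marker: bystander, leave alone: marker pen 130 mm long, 13 mm thick, lying along its x, origin under its centre
Mind the look-alikes: they are no part of the job. What is shaped like the rod but green is not meant. Leave any green look-alike of the part that bears stand_bore alone.

How it is judged (in metres and radians):
On the way, in this order (a step that is already met when the one before it is completed fails the run):
1. the rod's tip has dropped through the shutter into the hidden socket (value of joint shutter above 0.004 m and height (world z) of rod_tip above 0.05 m and distance between rod_tip and channel_mid below 0.045 m), for 0.05 s.
2. the rod, in the socket, has raised the lid ajar (value of joint lid above 0.125 rad and value of joint shutter above 0.01 m and distance between rod_tip and channel_mid below 0.05 m), for 0.1 s.
At the end, for the whole second after the job is handed in: The lid stands ajar (over 0.125 rad of its 0.15) and the rod is at rest back in its stand: its collar down on the stand's top within 4 mm, handle within 8 mm of the bore's axis, upright within 0.1 rad (value of joint lid above 0.125 rad and horizontal distance between rod_grip and stand_bore below 0.008 m and z of rod_grip in the frame of stand_bore between 0.036 and 0.044 m and angle between rod_grip's own z axis and vertical below 0.1 rad and linear speed of rod below 0.02 m/s); the robot touches nothing.
It fails at once if the gripper or arm bears on the centrifuge or its lid with more than 5 N (contact force between the arm and centrifuge above 5 N).
It fails at once if the fingers bear on the centrifuge or its lid with more than 5 N (contact force between the fingers and centrifuge above 5 N).
It fails at once if another thing on the bench is moved more than 30 mm (distance of any of tip_box, bottle_large, bottle_small, jar, bottle_cap, marker from where it was at the start of the episode above 0.03 m).
It also fails if it takes over 53 s, if anything falls off the work surface, if the arm or the gripper's body presses on something with over 40 N, if the wrist force passes 120 N, or if a joint passes its speed limit or range.

### The arm

A 6-joint arm with a two-finger parallel gripper is mounted at the origin on the work surface. World frame = base frame: x ahead of the robot, y to its left, z up, the work surface at z = 0. Lengths are in mm, angles in degrees, forces in N, time in s.
With the tool pointing down it reaches from about 300 to 850 mm from the base axis. Payload 4.2 kg.
Tool frame: the origin (TCP) lies between the finger pads; the fingertips stand 25 mm ahead of it and the grasp point (between the pads) lies 6 mm ahead of it; x points along the fingers, y is the direction in which the jaws open and shut, and the axes are right-handed (so a half turn about x gives the same grasp; the last joint's range is limited). The gripper opens to 91 mm and grips with 3 to 60 N. Pads are 32 mm wide; open, the fingers measure 118 mm over their backs; the gripper's body (76 mm by 178 mm) begins 60 mm behind the grasp point.
Start: joints at [-1.146, 18.312, 89.639, -0, 72.044, -1.146], TCP at [575.014, 0, 238.976] pointing down, gripper open.
Joint ranges: [-177.97, 177.97], [-48.28, 115.42], [12.27, 149.76], [-77.06, 257.06], [2.81, 150.46], [-146.56, 146.56]. Speed limits (degrees/s): [147.25, 147.25, 180, 180, 180, 180].

### API

Orientations are given as [roll, pitch, yaw] about the fixed x, y, z axes, in that order (R = Rz(yaw) Ry(pitch) Rx(roll)).
In Python, from workcell import env gives the robot as it stands.
- The arm moves only by the tool jog_arm, never from a script. Its argument "plan" is one flat list of numbers, 4 for each row, row after row: the shift along the tool's x, y, z in cm, then the turn about the tool's x in units of 6 degrees (1.0 is 6 degrees). In form: [tx, ty, tz, turn, tx, ty, tz, turn, ...]. A call has 1 to 12 rows; each row shifts and turns the commanded pose from where the row before left it, along the tool's axes as they then stand; what a row does not reach is not made up. A row lasts 1/12 s, in which the tool goes at most 41.7 mm and 7.16 degrees, less where a joint would pass 70% of its speed; a pose out of reach is approached as far as the arm can. A call with a gripper value outside its range is refused whole. "claw" is the finger opening in cm, from 0 to 9.12, set as the call begins (left out, the last holds). The fingers move at their own pace and stop on an object; "newtons" is the grip in N (left out, the last holds). Time passes only in rows, so rows that do not move let the fingers close. It gives the time, the measured TCP pose, the force and the opening at its end, in the units of the state.
- env.state(): the state, without advancing time (a new reading comes with each control period).
- env.grab_frame(name): name is "scene" or "side" or "wrist"; returns the picture (400x640x3 uint8, red, green, blue); there is no depth.
- env.calibration(name): a dict with "vertical_fov" (degrees; the focal length in pixels is half the picture's height over the tangent of half this angle, whatever the lens; pixels are square), "cx", "cy" (the principal point, pixels), "origin" and "orientation" of the camera in the world; the wrist camera has in their place "T_tool_cam" (4x4, takes a point from camera to tool coordinates, whose origin is the TCP and whose axes are the tool frame's). Camera axes: x right, y down, z forward; pixel columns grow to the right and rows downward; lengths in mm; the calibration is good to about 2 mm. A picture is of the moment at which its call begins: read the wrist's pose just before it. calibration takes no time and is no camera call.
- env.job_done(): hands the job in, once; it reports no verdict.
The state is a dict: "time_s": time; "qpos": joint angles; "qvel": joint speeds; "effort": joint torques, N m; "ee_pos": TCP position; "ee_rot": TCP orientation; "force": force on the tool from outside, world axes, zero at the start; "torque": the same for the moment, N m; "gripper_width": finger opening in mm.
Only numpy, scipy, OpenCV 4.12 (cv2) and the standard library are available. Lean on these libraries where they do the work, as an engineer would, in place of code of your own. Each camera call takes 0.05 s, during which the arm holds its last target.

## Working session

There is one attempt and no reset: what is moved stays moved. The work goes in short steps, Python scripts to look and compute and a tool call to move; the robot and the scene stay as the last step left them, time stands still between calls to the robot, and variables do not carry over. Pictures are saved under pics/ and viewed, and the job is handed in when it is done.

Besides the shell and the picture viewer there is one more tool, called after "Request:" by a JSON object that holds its "fn" and its "kwargs", one argument or row to a line. jog_arm: Moves the arm, as the interface text tells. Its arguments: {"type":"object","properties":{"plan":{"type":"array"},"claw":{"type":"number"},"newtons":{"type":"number"}},"required":["plan"]}

```bash
ls; mkdir -p pics
python3 - <<'E'
from workcell import env
import cv2
s=env.state(); print(s)
for n in ["scene","side","wrist"]:
    print(n,env.calibration(n))
    f=env.grab_frame(n); cv2.imwrite(f"pics/{n}0.png",f[:,:,::-1])
E
```

```text
pics
{'time_s': 0.0, 'qpos': array([-1.14417622e+00,  1.83505971e+01,  8.97065417e+01,  1.22067540e-04,
        7.20430704e+01, -1.14403535e+00]), 'qvel': array([ 0.02033566, -0.04424623,  0.03051465,  0.01100269, -0.06494442,
        0.03828122]), 'effort': array([-5.01459035e-04, -4.12465632e+01, -2.31973493e+01,  7.28826877e-02,
        4.58198413e-02, -1.41870069e-04]), 'ee_pos': array([5.74539354e+02, 2.80524188e-02, 2.38129785e+02]), 'ee_rot': array([-91.2103914 ,  89.89979072, 178.78942999]), 'force': array([0.1498238 , 0.5929097 , 0.38160049]), 'torque': array([ 0.02609016,  0.02866838, -0.01246705]), 'gripper_width': 91.25921935926229}
scene {'vertical_fov': 46.01520067737708, 'cx': 322.27177885445815, 'cy': 200.01265696931773, 'origin': array([1261.22140486, -657.84902625, 1097.57123651]), 'orientation': array([-136.99723406,   -0.62251643,   48.59158202])}
side {'vertical_fov': 57.32551804244511, 'cx': 323.0277821989402, 'cy': 195.78594563314525, 'origin': array([ 402.43440357, -752.34250592,  760.85944455]), 'orientation': array([-1.30268734e+02,  4.53264958e-02, -1.38560737e+01])}
wrist {'vertical_fov': 61.19124538111808, 'cx': 320.47969349476165, 'cy': 200.56296472468912, 'T_tool_cam': array([[ 7.33368656e-05, -2.54946720e-01,  9.66955099e-01,
        -1.45637161e+02],
       [ 9.99999861e-01,  5.22907449e-04,  6.20263379e-05,
        -3.29985994e-02],
       [-5.21441436e-04,  9.66954961e-01,  2.54946723e-01,
        -7.09445548e+01],
       [ 0.00000000e+00,  0.00000000e+00,  0.00000000e+00,
         1.00000000e+00]])}
```

View pics/scene0.png

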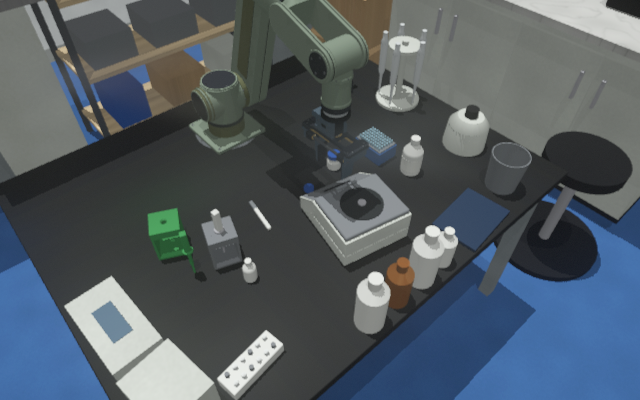

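View pics/side0.png

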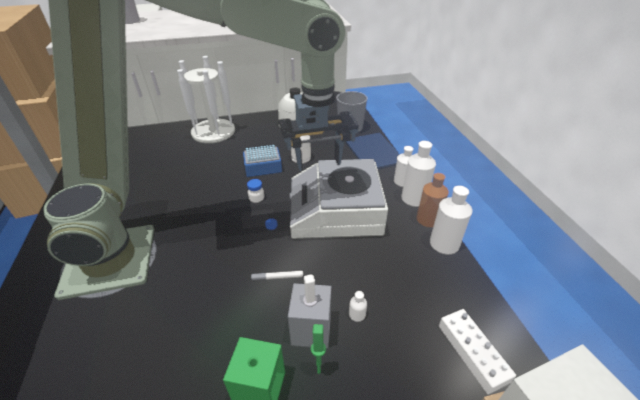

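View pics/wrist0.png

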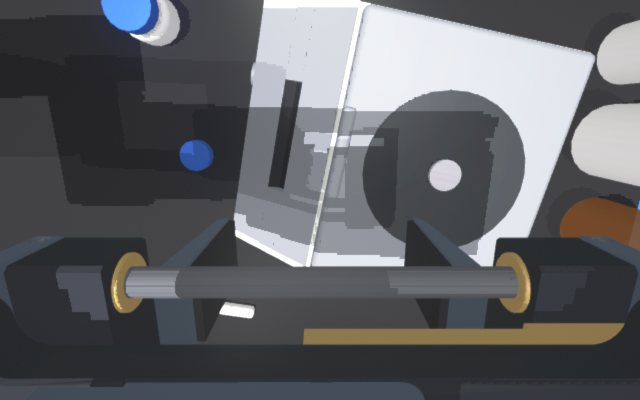

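```bash
cat > h.py <<'E'
import numpy as np, cv2
from scipy.spatial.transform import Rotation as R
from workcell import env
def rot(o): return R.from_euler('xyz',o,degrees=True).as_matrix()
def cam(n,st=None):
    c=env.calibration(n); f=200/np.tan(np.radians(c['vertical_fov']/2))
    if n=='wrist':
        st=st or env.state(); T=np.array(c['T_tool_cam']); Rt=rot(st['ee_rot'])
        return f,c['cx'],c['cy'],Rt@T[:3,3]+st['ee_pos'],Rt@T[:3,:3]
    return f,c['cx'],c['cy'],np.array(c['origin']),rot(c['orientation'])
def ray(C,p):
    f,cx,cy,o,Rm=C; d=Rm@np.array([(p[0]-cx)/f,(p[1]-cy)/f,1]); return o,d/np.linalg.norm(d)
def onz(C,p,z):
    o,d=ray(C,p); return o+d*(z-o[2])/d[2]
def tri(*rs):
    A=np.zeros((3,3));b=np.zeros(3)
    for o,d in rs:
        P=np.eye(3)-np.outer(d,d);A+=P;b+=P@o
    x=np.linalg.solve(A,b); return x,[np.linalg.norm((np.eye(3)-np.outer(d,d))@(x-o)) for o,d in rs]
def proj(C,X):
    f,cx,cy,o,Rm=C; v=Rm.T@(np.array(X)-o); return np.array([cx+f*v[0]/v[2],cy+f*v[1]/v[2]])
E
python3 - <<'E'
import cv2
a=cv2.imread('pics/side0.png'); b=cv2.imread('pics/scene0.png')
c=cv2.resize(a[260:400,240:380],None,fx=4,fy=4,interpolation=cv2.INTER_CUBIC)[:,:]
cv2.imwrite('pics/c1.png',c)
cv2.imwrite('pics/c2.png',cv2.resize(b[190:290,140:280],None,fx=5,fy=5,interpolation=cv2.INTER_CUBIC))
cv2.imwrite('pics/c3.png',cv2.resize(a[150:250,270:400],None,fx=6,fy=6,interpolation=cv2.INTER_CUBIC)[:600,:])
E
```

```text
(no output)
```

View pics/c1.png

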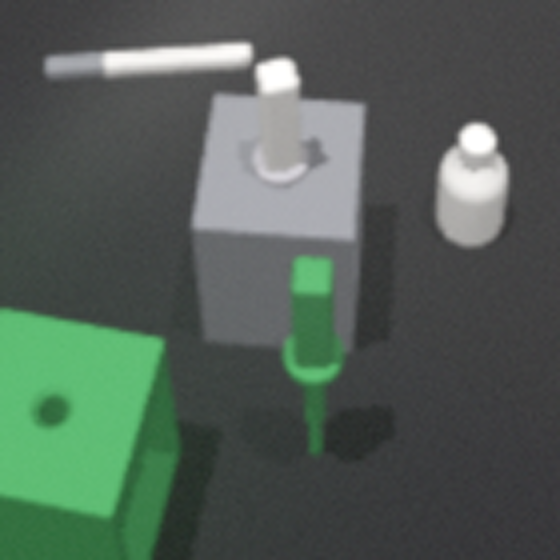

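View pics/c2.png

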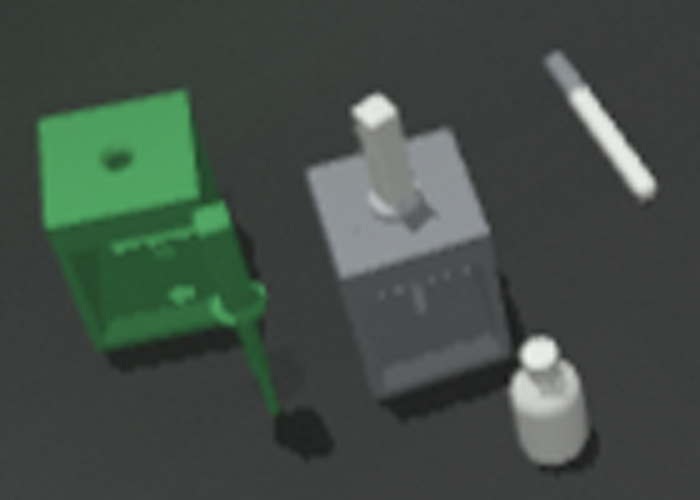

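View pics/c3.png

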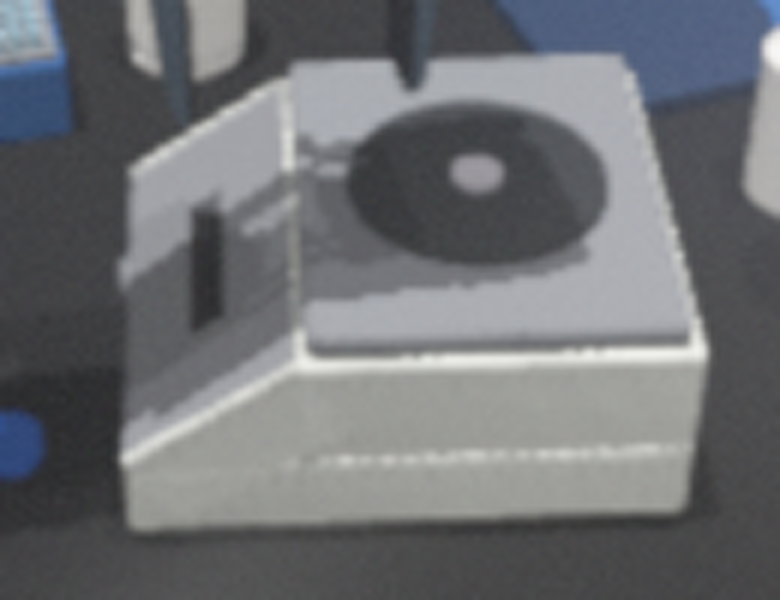

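```bash
python3 - <<'E'
from h import *
S=cam('side');C=cam('scene');W=cam('wrist')
cs=np.array([(213,95),(365,103),(355,240),(193,230)])/4+[240,260]
cc=np.array([(307,172),(447,128),(488,230),(342,278)])/5+[140,190]
for K,p in((S,cs),(C,cc)):
    q=np.array([onz(K,x,112) for x in p]); print(q.round(1)[:,:2],q.mean(0).round(1),[np.linalg.norm(q[i]-q[i-1]).round(1) for i in range(4)])
    e=[q[(i+1)%4]-q[i] for i in range(4)]; print([np.degrees(np.arctan2(v[1],v[0])).round(1)%90 for v in e])
# handle top centre z=112+75
ht=np.array([(278,74)])/4+[240,260]; hc=np.array([(375,110)])/5+[140,190]
print(onz(S,ht[0],187),onz(C,hc[0],187),tri(ray(S,ht[0]),ray(C,hc[0])))
# centrifuge
c3=lambda x,y:(x/6+270,y/6+150)
pts={'ch':[(192,205),(220,205),(220,325),(192,330)]}
wc=[(285,80),(302,82),(285,188),(269,186)]
sc=np.mean([c3(*p) for p in pts['ch']],0); w=np.mean(wc,0)
print(sc,w,tri(ray(S,sc),ray(W,w)))
E
python3 - <<'E'
import cv2
a=cv2.imread('pics/wrist0.png'); b=cv2.imread('pics/scene0.png')
cv2.imwrite('pics/c4.png',cv2.resize(a[0:270,230:380],None,fx=3,fy=3)[:600])
cv2.imwrite('pics/c5.png',cv2.resize(b[160:270,290:420],None,fx=5,fy=5))
E
```

```text
[[ 453.9 -275.7]
 [ 531.5 -300.1]
 [ 506.1 -376.7]
 [ 430.  -352.3]] [ 480.4 -326.2  112. ] [np.float64(80.3), np.float64(81.3), np.float64(80.7), np.float64(79.9)]
[np.float64(72.5), np.float64(71.7), np.float64(72.19999999999999), np.float64(72.7)]
[[ 432.  -350.6]
 [ 455.1 -275.4]
 [ 529.7 -299.3]
 [ 506.4 -375.1]] [ 480.8 -325.1  112. ] [np.float64(78.4), np.float64(78.7), np.float64(78.4), np.float64(79.3)]
[np.float64(72.9), np.float64(72.3), np.float64(72.9), np.float64(71.80000000000001)]
[ 480.37142172 -326.27956668  187.        ] [ 481.9202123  -325.56597759  187.        ] (array([ 480.57916267, -325.02617627,  185.38967068]), [np.float64(0.048658426434694216), np.float64(0.048658426434709405)])
[304.33333333 194.375     ] [285.25 134.  ] (array([543.52360292,  51.25137909,  76.77192096]), [np.float64(0.5934074942310614), np.float64(0.5934074942309483)])
```

View pics/c4.png

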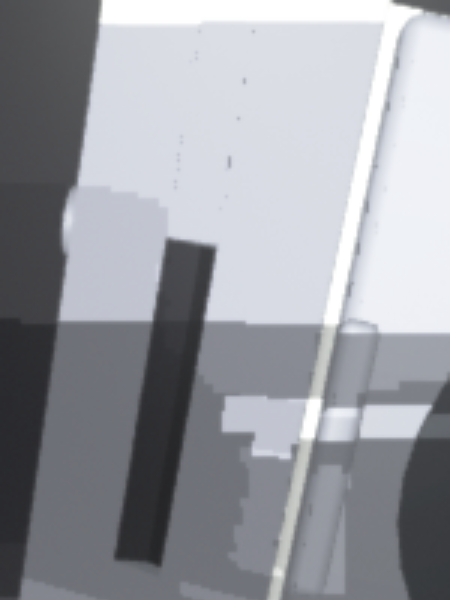

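View pics/c5.png

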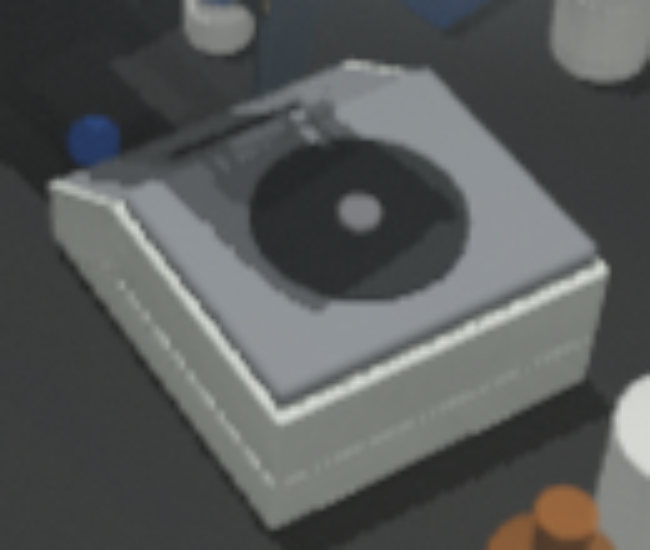

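Run:
```python
from h import *
S=cam('side');C=cam('scene');W=cam('wrist')
print(rot(env.state()['ee_rot']).round(3))
w=np.array([(166,238),(216,246),(162,566),(115,558)])/3+[230,0]
q=np.array([onz(W,p,76.8) for p in w]); print(q.round(1)); 
for a,b in((0,3),(1,2)): v=q[a]-q[b]; print(np.linalg.norm(v),np.degrees(np.arctan2(v[1],v[0])))
c3=lambda x,y:(x/6+270,y/6+150)
# bottom edge, side
for p in [(130,530),(688,513)]: print('bot',onz(S,c3(*p),0).round(1))
for p in [(128,460),(300,370),(706,352),(292,78),(620,58),(128,165)]: print('side',p,[onz(S,c3(*p),z).round(1)[:2] for z in (40,125)])
# scene
c5=lambda x,y:(x/5+290,y/5+160)
for p in [(52,240),(272,528),(585,380)]: print('scbot',onz(C,c5(*p),0).round(1))
for p in [(55,185),(120,205),(280,415),(605,268),(350,65),(430,70)]: print('sc',p,[onz(C,c5(*p),z).round(1)[:2] for z in (40,125)])
# channel in scene, ends
```

```text
[[-0.001  1.    -0.   ]
 [ 0.    -0.    -1.   ]
 [-1.    -0.001 -0.   ]]
[[544.2  97.5  76.8]
 [558.5  95.4  76.8]
 [540.5   1.4  76.8]
 [526.    3.9  76.8]]
95.38304427119357 78.98417478459744
95.70188726401274 79.1493895114403
bot [486.2 -39.7   0. ]
bot [745.6 -92.5   0. ]
side (128, 460) [array([488.7, -33.5]), array([ 478.5, -118.3])]
side (300, 370) [array([580.1,   6.9]), array([559.1, -82.6])]
side (706, 352) [array([775.3, -28.1]), array([ 731.3, -113.5])]
side (292, 78) [array([632.6, 245.4]), array([605.5, 127.8])]
side (620, 58) [array([820.3, 219.4]), array([771. , 104.8])]
side (128, 165) [array([528. , 187.6]), array([513.1,  76.8])]
scbot [482.2 -46.4   0. ]
scbot [732. -92.   0.]
scbot [776.6 122.3   0. ]
sc (55, 185) [array([476.6, -38.1]), array([539.6, -87.9])]
sc (120, 205) [array([515.6, -18.7]), array([575.5, -70.1])]
sc (280, 415) [array([697.8, -56.1]), array([ 743.1, -104.4])]
sc (605, 268) [array([744.8, 167.6]), array([786.3, 101.3])]
sc (350, 65) [array([519.2, 175.3]), array([578.8, 108.3])]
sc (430, 70) [array([556.5, 211.3]), array([613.1, 141.5])]
```

Run:
```python
from h import *
S=cam('side');C=cam('scene')
c1=lambda x,y:(x/4+240,y/4+260); c2=lambda x,y:(x/5+140,y/5+190)
for n,a,b in [('gtip',(316,450),(277,410)),('gtop',(313,268),(210,215)),('gcollar',(313,358),(240,300)),('gstand hole',(52,410),(117,158)),('wcollar',(281,172),(393,205)),('wtop',(278,74),(375,110))]:
    x,e=tri(ray(S,c1(*a)),ray(C,c2(*b))); print(n,x.round(1),np.round(e,1))
```

```text
gtip [ 474.8 -420.1   -2.3] [1. 1.]
gtop [ 475.3 -420.8  172.6] [0.3 0.3]
gcollar [ 473.6 -420.8   97.4] [1.7 1.7]
gstand hole [ 353.5 -423.4  109.2] [0.5 0.5]
wcollar [ 479.4 -327.3  108.1] [0.6 0.6]
wtop [ 480.6 -325.   185.4] [0. 0.]
```

Request:
{"fn": "jog_arm", "kwargs": {
  "plan": [-0.6, -0.94, 3.255, 0, -0.6, -0.94, 3.255, 0, -0.6, -0.94, 3.255, 0, -0.6, -0.94, 3.255, 0, -0.6, -0.94, 3.255, 0, -0.6, -0.94, 3.255, 0, -0.6, -0.94, 3.255, 0, -0.6, -0.94, 3.255, 0, -0.6, -0.94, 3.255, 0, -0.6, -0.94, 3.255, 0, 0, 0, 0, -1, 0, 0, 0, -1],
  "claw": 6
}}

```text
time_s: 1.15
ee_pos: [480.2, -327.5, 298.8]
ee_rot: [-60.5, 90.0, -138.4]
force: [0.8, -0.1, -0.7]
gripper_width: 60.1
```

Request:
{"fn": "jog_arm", "kwargs": {
  "plan": [0, 0, 0, -1, 0, 0, 0, -1, 0, 0, 0, -1, 0, 0, 0, -1, 0, 0, 0, -1, 0, 0, 0, -1, 0, 0, 0, -1, 0, 0, 0, -1, 0, 0, 0, -1, 0, 0, 0, -1, 0, 0, 0, 0]
}}

```text
time_s: 2.07
ee_pos: [480.9, -325.4, 298.6]
ee_rot: [161.1, 90.0, 143.2]
force: [-1.2, -0.4, 0.0]
gripper_width: 60.0
```

Run:
```python
from h import *
s=env.state(); print(s['time_s'],s['qpos'].round(1),s['ee_pos'].round(1),s['force'].round(2)); Rt=rot(s['ee_rot']); print(Rt.round(3),np.degrees(np.arctan2(Rt[1,1],Rt[0,1])))
f=env.grab_frame('wrist'); cv2.imwrite('pics/w1.png',f[:,:,::-1])
```

```text
2.0667 [ -35.2   17.1   82.8    0.    80.1 -107.3] [ 480.9 -325.4  298.6] [-1.15 -0.43  0.03]
[[-0.001  0.307  0.952]
 [ 0.     0.952 -0.307]
 [-1.     0.    -0.001]] 72.09448557975144
```

View pics/w1.png

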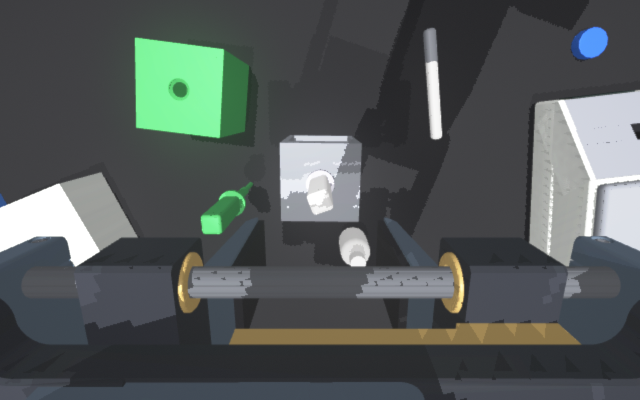

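Run:
```python
import cv2
a=cv2.imread('pics/w1.png')
cv2.imwrite('pics/c6.png',cv2.resize(a[125:235,265:375],None,fx=5,fy=5,interpolation=cv2.INTER_CUBIC))
```

```text
(no output)
```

View pics/c6.png

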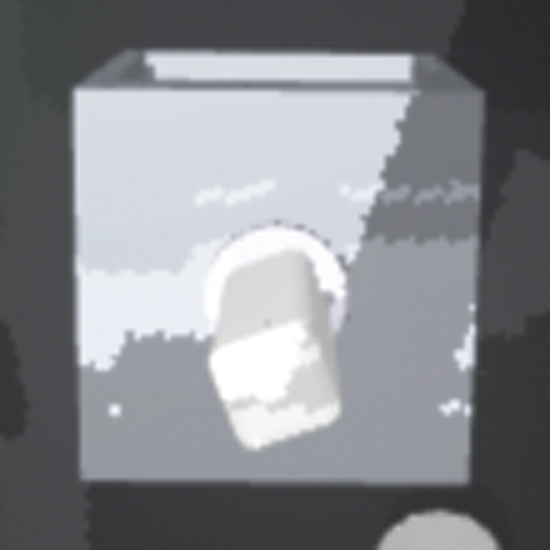

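Run:
```python
from h import *
W=cam('wrist')
p=np.array([(210,350),(305,318),(342,412),(247,450)])/5+[265,125]
q=np.array([onz(W,x,187) for x in p]); print(q.round(1),q.mean(0))
for i in range(4):
    v=q[(i+1)%4]-q[i]; print(np.linalg.norm(v).round(1),np.degrees(np.arctan2(v[1],v[0])).round(1))
s=np.array([(72,90),(485,92),(470,485),(80,482)])/5+[265,125]
q=np.array([onz(W,x,112) for x in s]); print(q.round(1),q.mean(0))
for i in range(4):
    v=q[(i+1)%4]-q[i]; print(np.linalg.norm(v).round(1),np.degrees(np.arctan2(v[1],v[0])).round(1))
```

```text
[[ 469.5 -333.5  187. ]
 [ 469.3 -317.8  187. ]
 [ 485.6 -316.9  187. ]
 [ 486.9 -333.2  187. ]] [ 477.82881337 -325.35064395  187.        ]
15.7 91.0
16.3 3.1
16.3 -85.4
17.3 -178.8
[[ 428.4 -351.   112. ]
 [ 453.7 -274.8  112. ]
 [ 530.  -300.3  112. ]
 [ 504.3 -376.7  112. ]] [ 479.10892585 -325.68386305  112.        ]
80.3 71.6
80.4 -18.5
80.6 -108.6
80.1 161.3
```

Request:
{"fn": "jog_arm", "kwargs": {
  "plan": [0, 0, 0, -1, 0, 0, 0, -1, 0, 0, 0, -1, 2, 0, 0, -0.4, 2.5, 0, 0, 0, 2.5, 0, 0, 0, 2.5, 0, 0, 0, 2.5, 0, 0, 0, 1.5, 0, 0, 0, 0.56, 0, 0, 0, 0, 0, 0, 0]
}}

```text
time_s: 3.03
ee_pos: [480.3, -325.0, 156.9]
ee_rot: [140.9, 89.8, 143.2]
force: [0.3, -0.3, -0.5]
gripper_width: 60.0
```

Request:
{"fn": "jog_arm", "kwargs": {
  "plan": [0, 0, 0, 0, 0, 0, 0, 0, 0, 0, 0, 0, 0, 0, 0, 0, 0, 0, 0, 0, 0, 0, 0, 0],
  "claw": 0,
  "newtons": 10
}}

```text
time_s: 3.53
ee_pos: [481.2, -325.6, 158.9]
ee_rot: [-33.5, 89.9, -31.1]
force: [-0.5, 0.5, 0.1]
gripper_width: 22.9
```

Run:
```python
from h import *
s=env.state(); print(s['time_s'],s['qpos'].round(1),s['ee_pos'].round(1),s['force'].round(2),s['gripper_width']); Rt=rot(s['ee_rot']); print(np.degrees(np.arctan2(Rt[1,1],Rt[0,1])))
f=env.grab_frame('wrist'); cv2.imwrite('pics/w2.png',f[:,:,::-1])
f=env.grab_frame('side'); cv2.imwrite('pics/s2.png',cv2.resize(f[200:400,200:420,::-1],None,fx=3,fy=3))
```

```text
3.5333 [ -35.2   22.3   95.8    0.    61.9 -127.6] [ 481.2 -325.6  158.9] [-0.51  0.48  0.1 ] 22.87270081793389
92.39462613770252
```

View pics/w2.png

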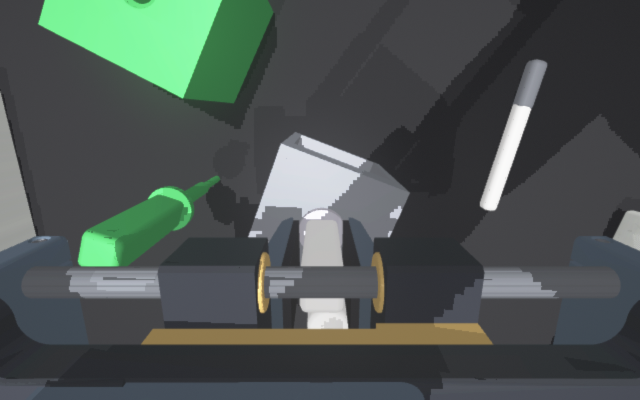

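View pics/s2.png

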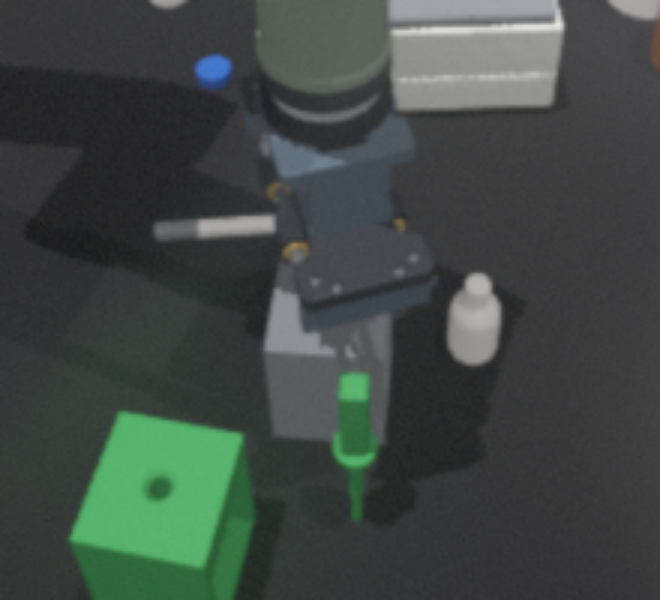

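Request:
{"fn": "jog_arm", "kwargs": {
  "plan": [0, 0, 0, 0, 0, 0, 0, 0, 0, 0, 0, 0, -1, 0, 0, 0, -2, 0, 0, 0, -2, 0, 0, 0, -2, 0, 0, 0, -1, 0, 0, 0, 0, 0, 0, 0, 0, 0, 0, 0],
  "claw": 0,
  "newtons": 10
}}

```text
time_s: 4.47
ee_pos: [480.9, -325.4, 238.3]
ee_rot: [-36.0, 90.0, -33.6]
force: [0.3, -0.3, -1.3]
gripper_width: 17.7
```

```bash
cat > look.py <<'E'
from h import *
import sys
n=sys.argv[1]
s=env.state(); print(s['time_s'],s['ee_pos'].round(1),s['force'].round(2),s['torque'].round(2),round(s['gripper_width'],2)); Rt=rot(s['ee_rot']); print('yaw',np.degrees(np.arctan2(Rt[1,1],Rt[0,1])).round(2))
for v in sys.argv[2:]:
    v,*b=v.split(':'); f=env.grab_frame(v)[:,:,::-1]; cv2.imwrite(f'pics/{v}_{n}.png',f)
    if b:
        x0,y0,x1,y1,k=map(int,b[0].split(',')); cv2.imwrite(f'pics/{v}_{n}_c.png',cv2.resize(f[y0:y1,x0:x1],None,fx=k,fy=k,interpolation=cv2.INTER_CUBIC))
E
python3 look.py 3 side:240,180,400,330,5 wrist
```

```text
4.4667 [ 480.9 -325.4  238.3] [ 0.3  -0.3  -1.28] [ 0.19 -0.09 -0.02] 17.7
yaw 92.4
```

View pics/side_3_c.png

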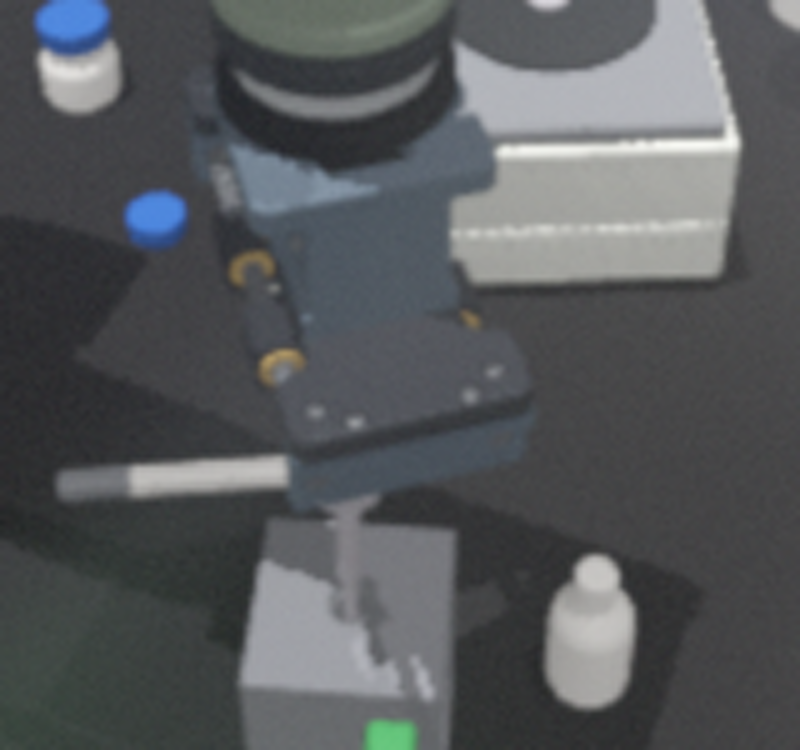

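View pics/wrist_3.png

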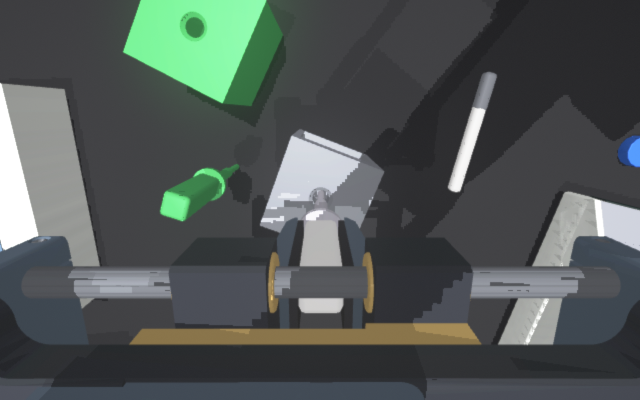

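Request:
{"fn": "jog_arm", "kwargs": {
  "plan": [-0.76, 0, 0, 0, 0, 0, 0, 0, 0.05, 0, -1.19, 0, 0.16, 0, -1.19, 0, 0.26, 0, -1.17, 0, 0.36, 0, -1.14, 0, 0.46, 0, -1.1, 0, 0.55, 0, -1.06, 0, 0.64, 0, -1.01, 0, 0, 0, 0, 0, 0, 0, 0, 0],
  "claw": 0,
  "newtons": 5
}}

```text
time_s: 5.48
ee_pos: [401.0, -328.5, 221.0]
ee_rot: [143.8, 89.9, 146.1]
force: [-0.8, 0.0, -0.6]
gripper_width: 18.1
```

```bash
python3 look.py 4 side:240,180,400,330,5 wrist scene:120,140,280,260,5
```

```text
5.4833 [ 401.  -328.5  221. ] [-0.81  0.04 -0.63] [ 0.25  0.17 -0.  ] 18.08
yaw 92.34
```

View pics/side_4_c.png

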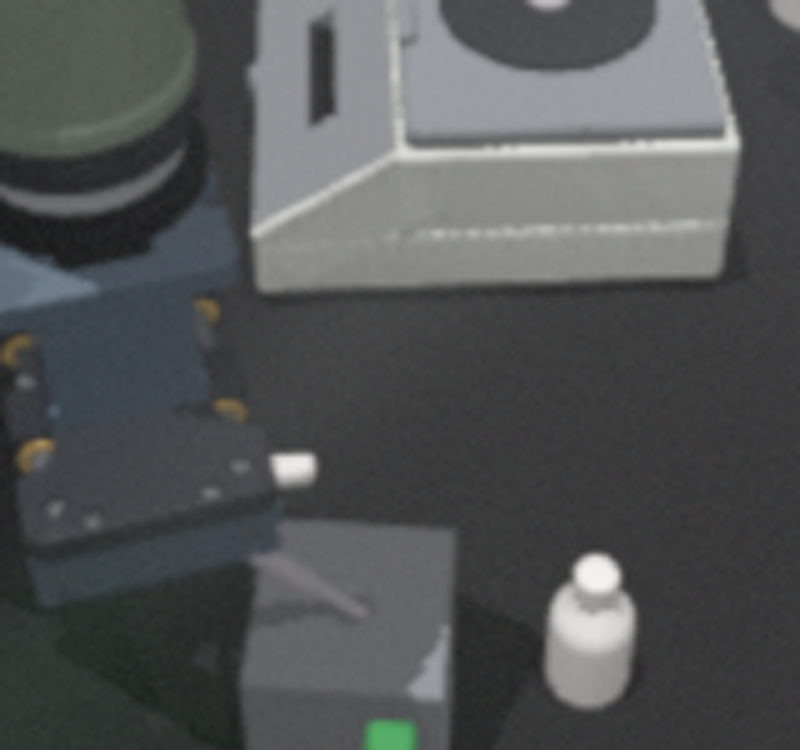

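View pics/wrist_4.png

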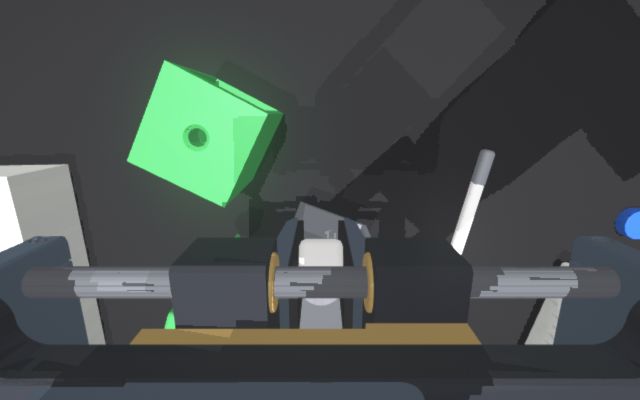

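View pics/scene_4_c.png

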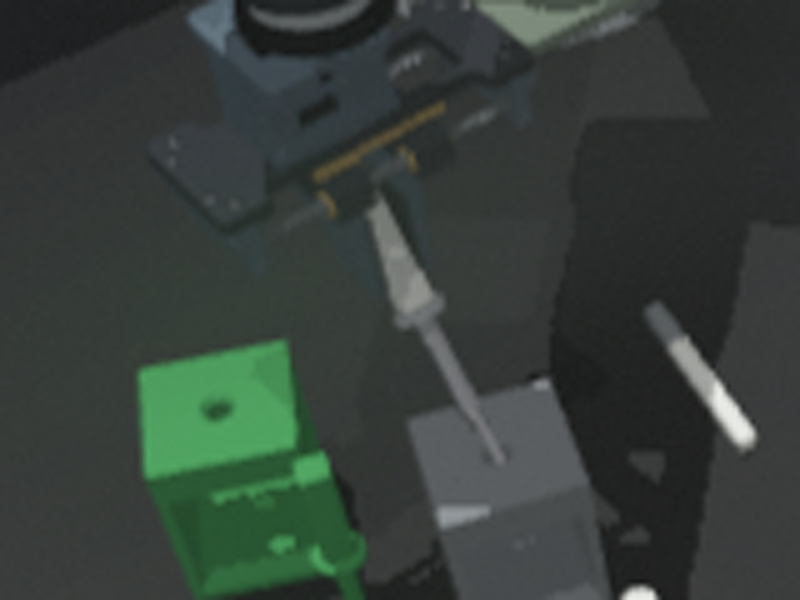

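Request:
{"fn": "jog_arm", "kwargs": {
  "plan": [0, 0, 0, 0, 0, 0, 0, 0, 0, 0, 0, 0, -0.82, 0, -0.57, 0, -0.82, 0, -0.57, 0, -0.82, 0, -0.57, 0, -2, 0, 0, 0, -2, 0, 0, 0, -1, 0, 0, 0, 0, 0, 0, 0, 0, 0, 0, 0],
  "claw": 0,
  "newtons": 60
}}

```text
time_s: 6.55
ee_pos: [385.2, -329.6, 296.2]
ee_rot: [-38.5, 89.9, -36.1]
force: [-0.2, 0.2, -1.3]
gripper_width: 17.8
```

```bash
python3 look.py 5 side:200,150,360,270,5 scene:120,110,280,230,5
```

```text
6.55 [ 385.2 -329.6  296.2] [-0.24  0.25 -1.26] [ 0.16 -0.01 -0.05] 17.79
yaw 92.39
```

View pics/side_5_c.png

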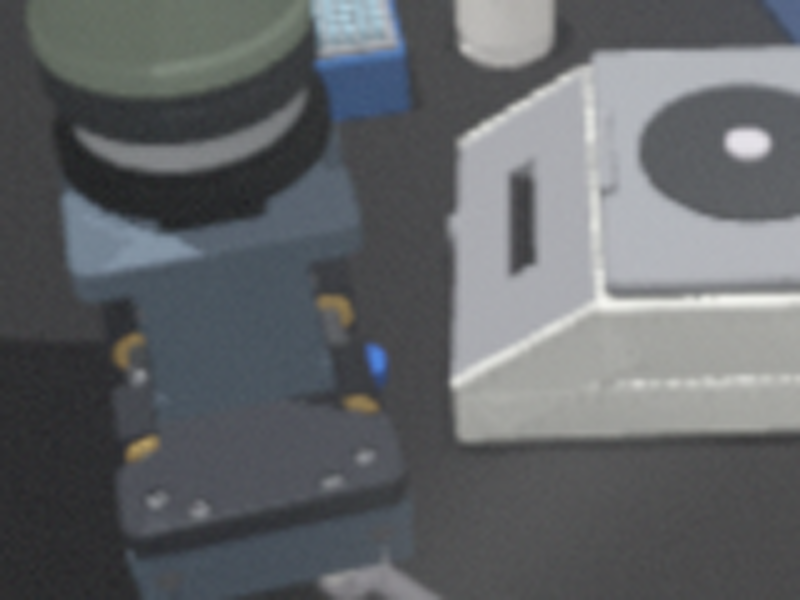

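View pics/scene_5_c.png

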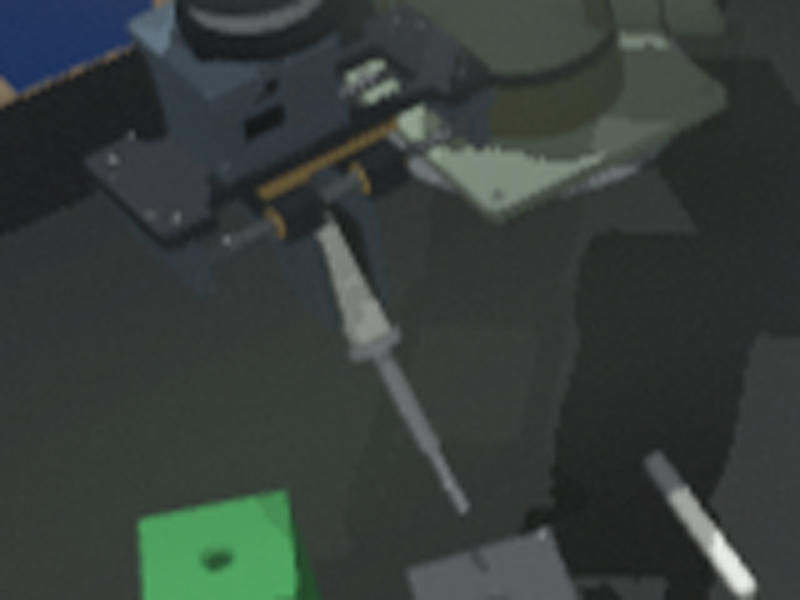

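Run:
```python
import cv2
a=cv2.imread('pics/side_5.png'); cv2.imwrite('pics/c7.png',cv2.resize(a[250:320,250:350],None,fx=8,fy=8,interpolation=cv2.INTER_CUBIC))
```

```text
(no output)
```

View pics/c7.png

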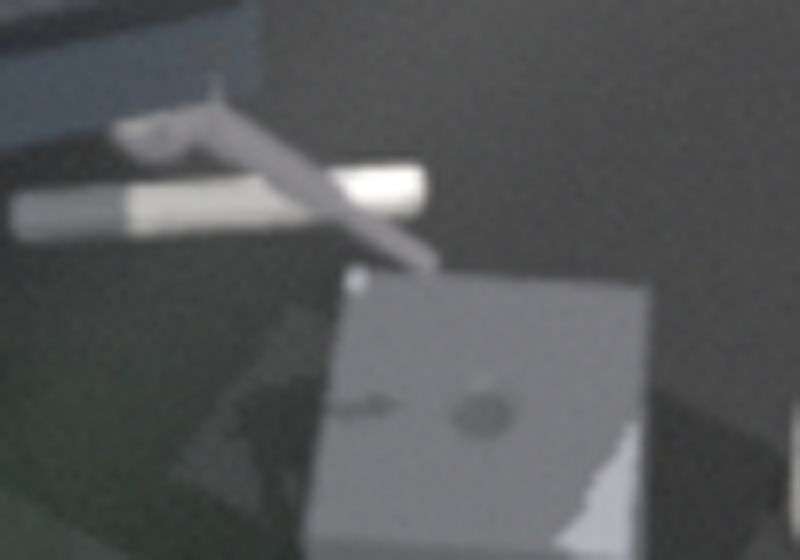

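Run:
```python
from h import *
S=cam('side');C=cam('scene')
s=lambda x,y:(x/8+250,y/8+250); c=lambda x,y:(x/5+120,y/5+110)
tip,e=tri(ray(S,s(430,262)),ray(C,c(463,512))); col,e2=tri(ray(S,s(190,125)),ray(C,c(376,355)))
print(tip,e,col,e2)
print('bore',onz(S,s(483,412),112))
st=env.state(); g=st['ee_pos']-[0,0,6]; v=tip-g; print('g-tip',v,np.linalg.norm(v),'tilt',np.degrees(np.arccos(-v[2]/np.linalg.norm(v))),'az',np.degrees(np.arctan2(v[1],v[0])))
v=tip-col; print(v,np.linalg.norm(v),'tilt',np.degrees(np.arccos(-v[2]/np.linalg.norm(v))))
for th in (33,35,37,39):
    u=np.array([np.cos(np.radians(2.4)),np.sin(np.radians(2.4)),0])
    X=g+136.9*(np.sin(np.radians(th))*u-np.cos(np.radians(th))*np.array([0,0,1])); print(th,proj(S,X),proj(C,X))
print(s(430,262),c(463,512))
```

```text
[ 469.13218248 -326.2904149   176.14366741] [np.float64(0.7953585481631142), np.float64(0.7953585481632348)] [ 416.11747047 -330.99905117  251.89308832] [np.float64(1.1221296148738913), np.float64(1.122129614874026)]
bore [ 480.10702402 -327.2081318   112.        ]
g-tip [  84.28731376    2.81259179 -112.6056295 ] 140.6850728704826 tilt 36.83080218767087 az 1.911199424737628
[ 53.01471201   4.70863626 -75.7494209 ] 92.57810600766486 tilt 35.0928206836519
33 [298.97396159 284.69915934] [210.93194701 210.50402207]
35 [300.91708755 283.37879477] [211.64216542 210.64778762]
37 [302.81417175 282.02327364] [212.32721301 210.73751855]
39 [304.66357829 280.63347682] [212.9860936  210.77259409]
(303.75, 282.75) (212.6, 212.4)
```

Run:
```python
import cv2
a=cv2.imread('pics/scene_5.png'); cv2.imwrite('pics/c8.png',cv2.resize(a[165:225,295:385],None,fx=8,fy=8,interpolation=cv2.INTER_CUBIC))
a=cv2.imread('pics/side_5.png'); cv2.imwrite('pics/c9.png',cv2.resize(a[155:240,285:345],None,fx=7,fy=7,interpolation=cv2.INTER_CUBIC))
```

```text
(no output)
```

View pics/c8.png

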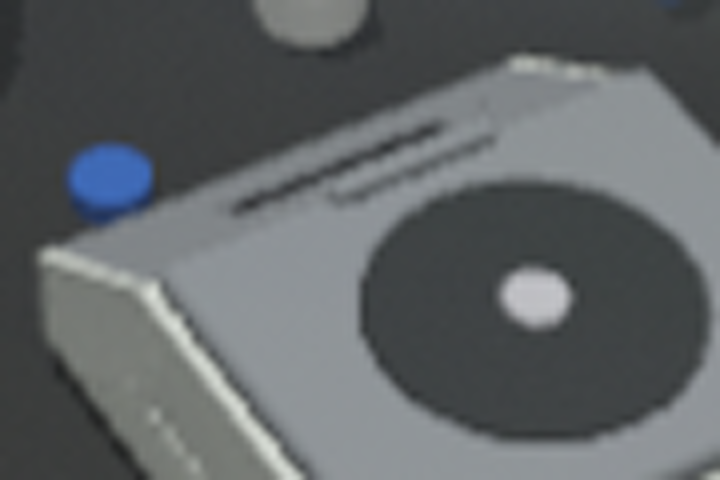

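View pics/c9.png

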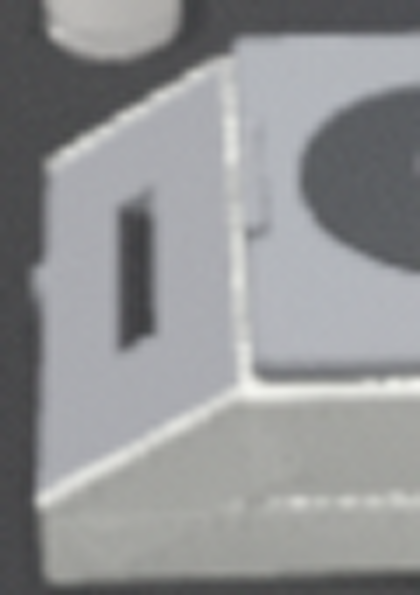

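Run:
```python
from h import *
S=cam('side');C=cam('scene')
import numpy as np
c=env.calibration('wrist'); T=np.array(c['T_tool_cam']); Rt=rot([-91.2103914 ,  89.89979072, 178.78942999]); ee=np.array([574.539,0.028,238.13])
W=(200/np.tan(np.radians(c['vertical_fov']/2)),c['cx'],c['cy'],Rt@T[:3,3]+ee,Rt@T[:3,:3])
s=lambda x,y:(x/7+285,y/7+155); k=lambda x,y:(x/8+295,y/8+165); w=lambda x,y:(x/3+230,y/3)
far=[ray(S,s(135,198)),ray(C,k(443,125)),ray(W,w(191,242))]
near=[ray(S,s(137,344)),ray(C,k(235,212)),ray(W,w(139,562))]
P=[]
for r in (far,near):
    for sel in ([0,1],[0,2],[1,2],[0,1,2]):
        x,e=tri(*[r[i] for i in sel]); print(sel,x.round(1),np.round(e,1))
    P.append(x)
v=P[0]-P[1]; print(np.linalg.norm(v),np.degrees(np.arctan2(v[1],v[0])),(P[0]+P[1])/2)
# lower-front edge/ upper edge of slope in side: near corners
```

```text
[0, 1] [553.3  96.1  81.6] [0.1 0.1]
[0, 2] [552.1  96.6  81.5] [1.3 1.3]
[1, 2] [551.1  97.6  79.3] [0.7 0.7]
[0, 1, 2] [552.3  96.9  81. ] [1.2 0.4 1.5]
[0, 1] [535.3   5.3  80.5] [0.4 0.4]
[0, 2] [534.2   4.3  81.3] [1.1 1.1]
[1, 2] [534.    5.1  80.8] [1.2 1.2]
[0, 1, 2] [534.6   4.9  80.9] [0.9 0.9 1.5]
93.67799795504484 79.08695527147462 [543.43375976  50.86848749  80.94601983]
```

Request:
{"fn": "jog_arm", "kwargs": {
  "plan": [0, 2.5, 0.43, 0, 0, 3.8, 0.66, 0, 0, 3.8, 0.66, 0, 0, 3.8, 0.66, 0, 0, 3.8, 0.66, 0, 0, 3.8, 0.66, 0, 0, 3.8, 0.66, 0, 0, 3.8, 0.66, 0, 0, 3.8, 0.66, 0, 0, 3.58, 0.64, 0, 0, 0, 0, 0, 0, 0, 0, 0]
}}

```text
time_s: 7.65
ee_pos: [433.1, 39.1, 294.6]
ee_rot: [-172.1, 89.9, -169.5]
force: [0.1, -1.4, -2.5]
gripper_width: 17.3
```

Request:
{"fn": "jog_arm", "kwargs": {
  "plan": [0, 0, 0, 1, 0, 0, 0, 1, 0, 0, 0, 0.23, 2, 0, 0, 0, 2, 0, 0, 0, 1.5, 0, 0, 0, 0, 0, 0, 0, 0, 0, 0, 0]
}}

```text
time_s: 8.32
ee_pos: [433.1, 36.7, 240.2]
ee_rot: [-159.0, 89.9, -170.0]
force: [-0.1, 0.0, -0.7]
gripper_width: 17.7
```

```bash
python3 look.py 6 side:250,140,380,240,6 scene:260,120,380,210,6 wrist
```

```text
8.3167 [433.1  36.7 240.2] [-0.09  0.03 -0.7 ] [ 0.06  0.02 -0.02] 17.71
yaw 79.0
```

View pics/side_6_c.png

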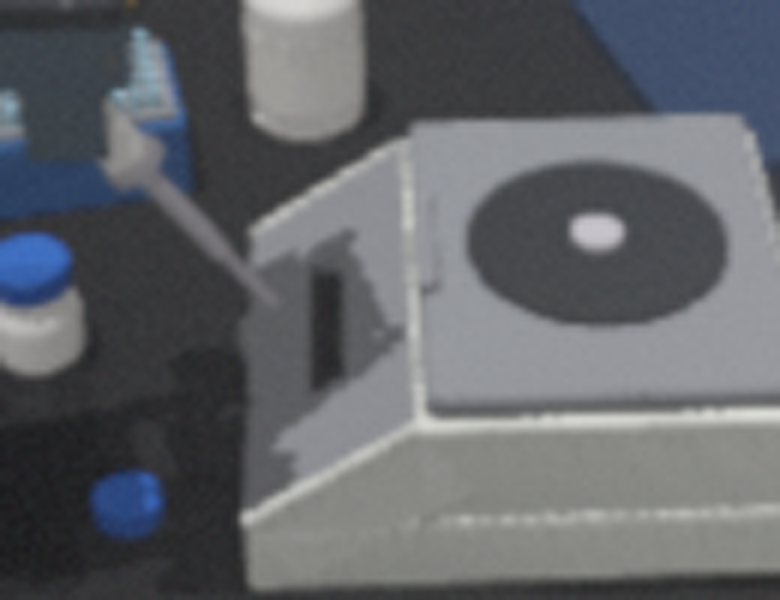

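View pics/scene_6_c.png

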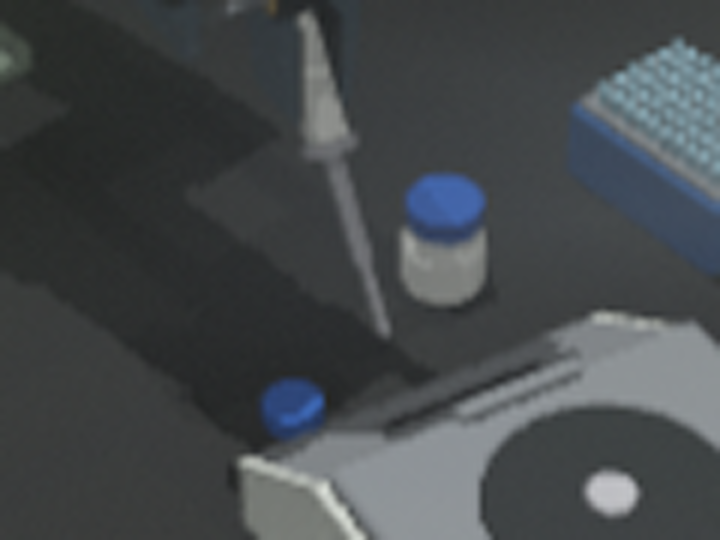

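View pics/wrist_6.png

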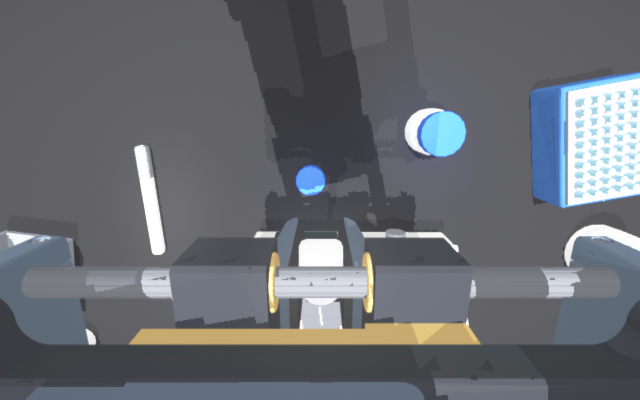

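Run:
```python
from h import *
S=cam('side');C=cam('scene')
s=lambda x,y:(x/6+250,y/6+140); k=lambda x,y:(x/6+260,y/6+120)
tip,e=tri(ray(S,s(274,304)),ray(C,k(387,334)))
ee=np.array([433.1,36.7,240.2]); a=np.radians(-11); X=np.array([np.cos(a),np.sin(a),0]);Y=np.array([-X[1],X[0],0]);Z=np.array([0,0,1.])
d=tip-ee; print(tip.round(1),np.round(e,1),'off',d@X,d@Y,d[2])
# expected tip for tilt 36.5
for th in (35,36.5,38): 
    t=np.radians(th); print(th,137*np.sin(t),-6-137*np.cos(t))
far=tri(ray(S,s(330,262)),ray(C,k(560,345))); near=tri(ray(S,s(330,385)),ray(C,k(387,432)))
print(far,near)
m=(far[0]+near[0])/2; mid=np.array([543.4,50.9,80.9]); n=-np.sin(np.radians(35))*X+np.cos(np.radians(35))*Z
fl=mid-10*n; r=fl-tip; print('floor',fl,'r',r@X,r@Y,r@Z,'n',r@n,'t',r@np.cross(Y,n))
```

```text
[515.   23.  119.9] [0.9 0.9] off 83.00014974133235 2.1485132813318235 -120.29939682199054
35 78.5799717800933 -118.22383006759188
36.5 81.49072178493375 -116.12838990455877
38 84.34562211961519 -113.9574732441209
(array([554.13559786, 105.58747528,  80.40873946]), [np.float64(6.929066490417557), np.float64(6.929066490417631)]) (array([536.58916904,   4.83485822,  80.17657815]), [np.float64(0.030875094144967904), np.float64(0.030875094145037824)])
floor [549.03038222  49.80556456  72.70847956] r 28.299605222108433 32.83682491365788 -47.192123620899366 n -54.88951125183694 t -3.8866106200519326
```

Request:
{"fn": "jog_arm", "kwargs": {
  "plan": [1.2, 0, 0.7, 0, 1.3, 0, 0.74, 0, 1.24, 0, 0.7, 0, 0, 0, 0, 0, 0, 0, 0, 0]
}}

```text
time_s: 8.88
ee_pos: [454.7, 33.5, 203.8]
ee_rot: [-176.1, 90.0, 172.9]
force: [-0.3, -0.2, -0.2]
gripper_width: 17.7
```

```bash
python3 look.py 7 side:270,150,350,225,8 scene:280,145,380,215,7
python3 - <<'E'
from h import *
for i in range(1): print(env.state()['force'])
E
```

```text
8.8833 [454.7  33.5 203.8] [-0.25 -0.16 -0.19] [ 0.1  -0.03 -0.04] 17.67
yaw 79.02
[ 0.52060876  0.2372191  -1.0972238 ]
```

View pics/side_7_c.png

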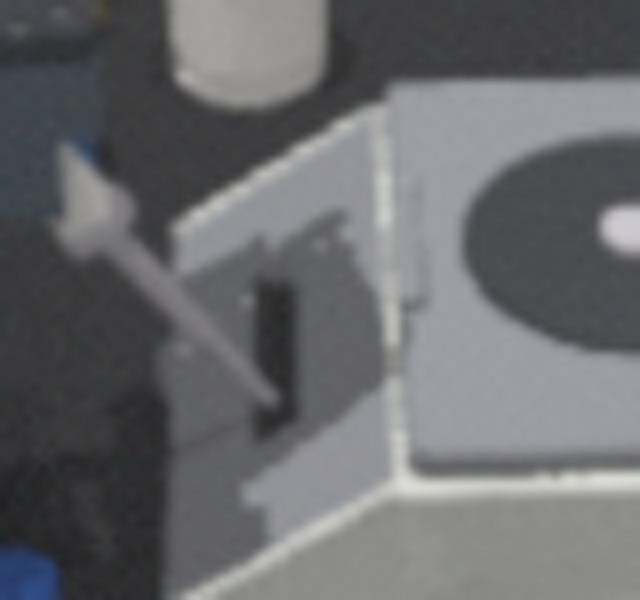

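View pics/scene_7_c.png

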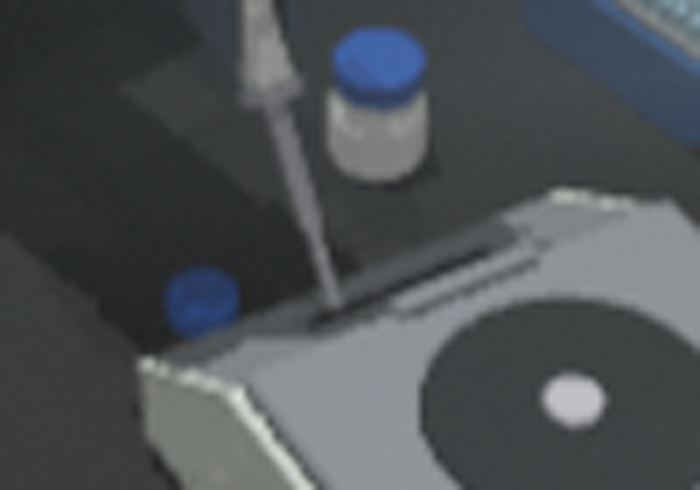

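```bash
cat > fr.py <<'E'
from h import *
import sys
a=np.radians(-11); X=np.array([np.cos(a),np.sin(a),0]);Y=np.array([-X[1],X[0],0]);Z=np.array([0,0,1.]);n=-np.sin(np.radians(35))*X+np.cos(np.radians(35))*Z;t=np.cos(np.radians(35))*X+np.sin(np.radians(35))*Z
F=[]
for i in range(int(sys.argv[1]) if len(sys.argv)>1 else 5):
    s=env.state(); F.append(s['force']); env.grab_frame('side')
F=np.array(F); m=F.mean(0); sd=F.std(0)/len(F)**.5
p=s['ee_pos']-np.array([543.4,50.9,80.9])
print(round(s['time_s'],2),'Fn %.2f Ft %.2f Fy %.2f Fz %.2f'%(m@n,m@t,m@Y,m[2]),'sd',sd.round(2),'ee',s['ee_pos'].round(1),'n %.1f t %.1f y %.1f'%(p@n,p@t,p@Y))
E
python3 fr.py
```

```text
9.18 Fn -0.90 Ft -0.68 Fy 0.28 Fz -1.13 sd [0.24 0.13 0.12] ee [454.7  33.6 204.1] n 149.0 t 2.0 y -33.9
```

Request:
{"fn": "jog_arm", "kwargs": {
  "plan": [0.41, 0, 0.285, 0, 0.41, 0, 0.285, 0, 0, 0, 0, 0, 0, 0, 0, 0]
}}

```text
time_s: 9.57
ee_pos: [460.1, 32.4, 194.6]
ee_rot: [-168.0, 89.9, -179.0]
force: [-0.2, -0.4, -1.3]
gripper_width: 17.8
```

```bash
python3 fr.py
```

```text
9.77 Fn -0.73 Ft -0.87 Fy 0.16 Fz -1.09 sd [0.18 0.16 0.28] ee [460.2  32.5 195.2] n 138.4 t 1.5 y -33.9
```

Request:
{"fn": "jog_arm", "kwargs": {
  "plan": [0.328, 0, 0.23, 0, 0, 0, 0, 0, 0, 0, 0, 0]
}}

```text
time_s: 10.07
ee_pos: [462.5, 32.0, 191.8]
ee_rot: [40.1, 90.0, 29.1]
force: [-0.5, -0.1, -0.5]
gripper_width: 17.6
```

```bash
python3 fr.py 4
```

```text
10.22 Fn -0.24 Ft -0.09 Fy -0.41 Fz -0.25 sd [0.14 0.37 0.1 ] ee [462.4  32.1 191.9] n 134.5 t 1.5 y -33.9
```

Request:
{"fn": "jog_arm", "kwargs": {
  "plan": [0.328, 0, 0.23, 0, 0, 0, 0, 0, 0, 0, 0, 0]
}}

```text
time_s: 10.52
ee_pos: [464.8, 31.6, 188.5]
ee_rot: [166.3, 90.0, 155.3]
force: [-1.6, 0.8, 1.6]
gripper_width: 17.6
```

```bash
python3 fr.py 4;  python3 look.py 8 side:270,150,350,225,8 scene:280,145,380,215,7
```

```text
10.67 Fn 1.01 Ft -0.37 Fy -0.10 Fz 0.61 sd [0.23 0.21 0.35] ee [464.7  31.6 188.7] n 130.5 t 1.5 y -34.0
10.7167 [464.6  31.6 188.6] [-1.24  0.38  0.17] [0.11 0.05 0.03] 17.8
yaw 79.02
```

View pics/side_8_c.png

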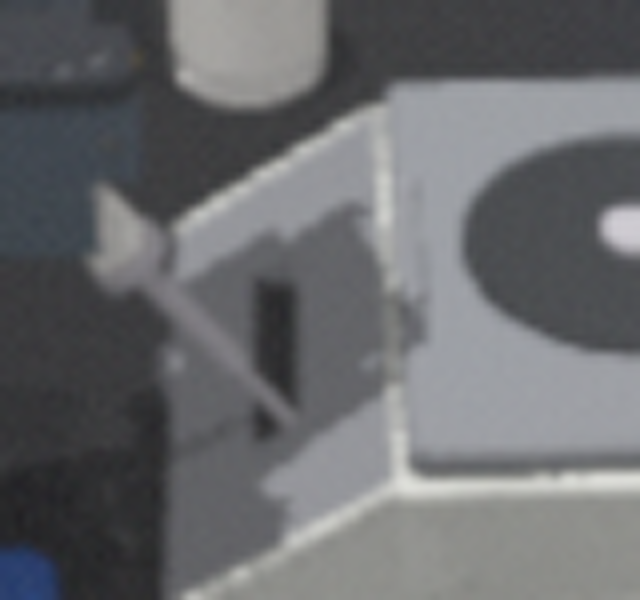

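View pics/scene_8_c.png

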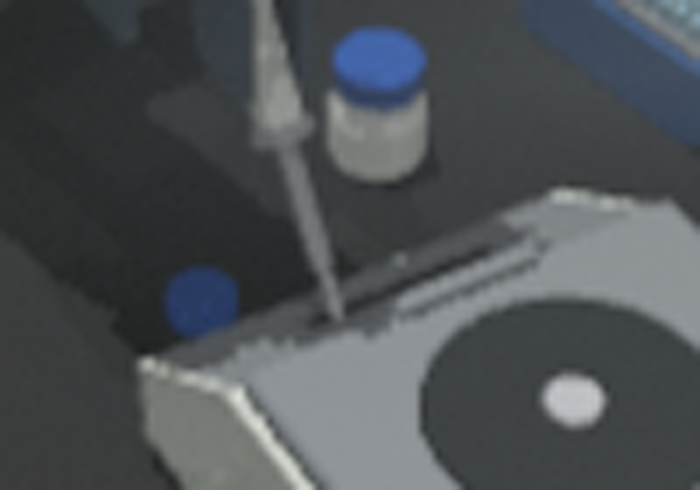

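Run:
```python
from h import *
S=cam('side');C=cam('scene')
s=lambda x,y:(x/8+270,y/8+150); k=lambda x,y:(x/7+280,y/7+145)
si=lambda p:(np.array(p)-[270,150])*8; ki=lambda p:(np.array(p)-[280,145])*7
a=np.radians(-11); X=np.array([np.cos(a),np.sin(a),0]);Y=np.array([-X[1],X[0],0]);Z=np.array([0,0,1.]);n=-np.sin(np.radians(35))*X+np.cos(np.radians(35))*Z;t=np.cos(np.radians(35))*X+np.sin(np.radians(35))*Z
rim=np.array([543.4,50.9,80.9])
for nm,(sp,kp) in {'t7':((272,400),(337,305)),'t8':((293,416),(340,318))}.items():
    tip,e=tri(ray(S,s(*sp)),ray(C,k(*kp))); d=tip-rim; print(nm,tip.round(1),np.round(e,1),'n %.1f t %.1f y %.1f'%(d@n,d@t,d@Y))
for y in (-48,-34,48):
  for tt,nn in ((-9.5,0),(9.5,0),(-4.5,-10),(4.5,-10)):
    P=rim+y*Y+tt*t+nn*n; print(y,tt,nn,si(proj(S,P)).round(0),ki(proj(C,P)).round(0))
```

```text
t7 [536.5  19.2  84.3] [0.7 0.7] n 3.2 t 1.3 y -32.4
t8 [542.3  15.2  81. ] [2.5 2.5] n -3.1 t 4.7 y -35.2
-48 -9.5 0 [252. 447.] [297. 324.]
-48 9.5 0 [296. 422.] [315. 329.]
-48 -4.5 -10 [281. 457.] [308. 346.]
-48 4.5 -10 [301. 446.] [317. 349.]
-34 -9.5 0 [252. 421.] [325. 312.]
-34 9.5 0 [295. 396.] [344. 317.]
-34 -4.5 -10 [280. 431.] [336. 335.]
-34 4.5 -10 [301. 419.] [345. 337.]
48 -9.5 0 [251. 277.] [484. 246.]
48 9.5 0 [292. 253.] [505. 250.]
48 -4.5 -10 [278. 287.] [496. 268.]
48 4.5 -10 [297. 276.] [505. 270.]
```

Request:
{"fn": "jog_arm", "kwargs": {
  "plan": [0.2, 0, 0.14, 0, 0, 0, 0, 0, 0, 0.2, 0, 0, 0, 0.2, 0, 0, 0, 0, 0, 0]
}}

```text
time_s: 11.23
ee_pos: [466.6, 35.4, 186.5]
ee_rot: [-149.8, 90.0, -160.8]
force: [-1.5, 0.1, -0.2]
gripper_width: 18.0
```

Request:
{"fn": "jog_arm", "kwargs": {
  "plan": [0, 0.2, 0, 0, 0, 0.2, 0, 0, 0, 0, 0, 0]
}}

```text
time_s: 11.48
ee_pos: [467.5, 39.5, 186.6]
ee_rot: [145.8, 90.0, 134.8]
force: [-0.6, -0.4, 1.1]
gripper_width: 17.5
```

```bash
python3 fr.py 3
```

```text
11.58 Fn 1.20 Ft -0.70 Fy -0.20 Fz 0.58 sd [0.26 0.22 0.24] ee [467.5  39.5 186.6] n 128.0 t 1.4 y -25.7
```

Request:
{"fn": "jog_arm", "kwargs": {
  "plan": [0, 0.2, 0, 0, 0, 0.2, 0, 0, 0, 0, 0, 0]
}}

```text
time_s: 11.88
ee_pos: [468.4, 43.4, 186.6]
ee_rot: [28.1, 90.0, 17.2]
force: [-1.7, -0.4, 1.1]
gripper_width: 17.5
```

Request:
{"fn": "jog_arm", "kwargs": {
  "plan": [0, 0.2, 0, 0, 0, 0.2, 0, 0, 0, 0, 0, 0]
}}

```text
time_s: 12.13
ee_pos: [469.2, 47.3, 186.6]
ee_rot: [49.7, 90.0, 38.7]
force: [-1.3, -0.3, 0.8]
gripper_width: 17.8
```

```bash
python3 fr.py 3
```

```text
12.23 Fn 1.18 Ft -0.47 Fy -0.32 Fz 0.70 sd [0.12 0.17 0.05] ee [469.2  47.3 186.6] n 128.0 t 1.6 y -17.7
```

Request:
{"fn": "jog_arm", "kwargs": {
  "plan": [0, 0.2, 0, 0, 0, 0.2, 0, 0, 0, 0, 0, 0]
}}

```text
time_s: 12.53
ee_pos: [469.9, 51.2, 186.6]
ee_rot: [54.9, 90.0, 43.9]
force: [-1.5, -0.4, 0.4]
gripper_width: 17.6
```

```bash
python3 fr.py 3
```

```text
12.63 Fn 1.04 Ft -0.83 Fy -0.53 Fz 0.38 sd [0.38 0.05 0.02] ee [469.9  51.2 186.6] n 128.0 t 1.5 y -13.8
```

Request:
{"fn": "jog_arm", "kwargs": {
  "plan": [0, 0.2, 0, 0, 0, 0.2, 0, 0, 0, 0, 0, 0]
}}

```text
time_s: 12.93
ee_pos: [470.7, 55.2, 186.6]
ee_rot: [63.4, 90.0, 52.5]
force: [-1.8, -0.4, 0.8]
gripper_width: 17.6
```

```bash
python3 fr.py 3
```

```text
13.03 Fn 1.67 Ft -0.69 Fy -0.65 Fz 0.97 sd [0.21 0.24 0.23] ee [470.7  55.1 186.6] n 128.0 t 1.5 y -9.7
```

Request:
{"fn": "jog_arm", "kwargs": {
  "plan": [0, 0.2, 0, 0, 0, 0.2, 0, 0, 0, 0, 0, 0]
}}

```text
time_s: 13.33
ee_pos: [471.5, 59.1, 186.6]
ee_rot: [50.5, 90.0, 39.5]
force: [-2.1, -0.2, 0.3]
gripper_width: 17.5
```

```bash
python3 fr.py 3
```

```text
13.43 Fn 1.15 Ft -0.51 Fy 0.08 Fz 0.65 sd [0.45 0.24 0.2 ] ee [471.4  59.  186.6] n 128.0 t 1.5 y -5.7
```

Request:
{"fn": "jog_arm", "kwargs": {
  "plan": [0, 0.2, 0, 0, 0, 0.2, 0, 0, 0, 0, 0, 0]
}}

```text
time_s: 13.73
ee_pos: [472.5, 63.2, 186.6]
ee_rot: [44.0, 90.0, 33.0]
force: [-0.5, -0.2, -0.5]
gripper_width: 17.8
```

```bash
python3 fr.py 3
```

```text
13.83 Fn -0.15 Ft -0.40 Fy 0.28 Fz -0.35 sd [0.19 0.3  0.23] ee [472.4  63.1 186.5] n 127.8 t 1.6 y -1.6
```

Request:
{"fn": "jog_arm", "kwargs": {
  "plan": [0, 0.2, 0, 0, 0, 0.2, 0, 0, 0, 0, 0, 0]
}}

```text
time_s: 14.13
ee_pos: [472.9, 66.3, 186.5]
ee_rot: [-84.1, 89.9, -95.0]
force: [-0.1, -2.2, -0.3]
gripper_width: 17.6
```

```bash
python3 fr.py 3; python3 look.py 9 side:270,150,350,225,8
```

```text
14.23 Fn -0.27 Ft -0.18 Fy -2.24 Fz -0.32 sd [0.12 0.03 0.21] ee [472.9  66.3 186.6] n 127.9 t 1.5 y 1.7
14.2833 [472.9  66.3 186.6] [-1.39 -2.73 -0.72] [-0.65  0.07 -0.19] 17.62
yaw 79.02
```

View pics/side_9_c.png

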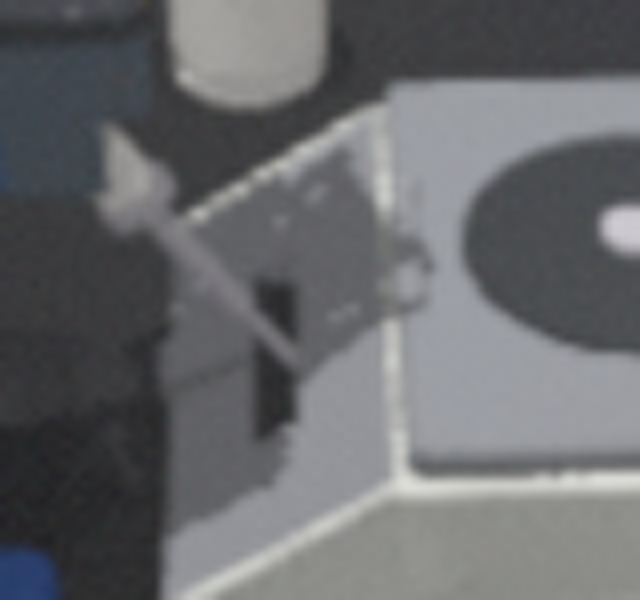

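Request:
{"fn": "jog_arm", "kwargs": {
  "plan": [0, -0.3, 0, 0, 0, 0, 0, 0]
}}

```text
time_s: 14.5
ee_pos: [472.4, 63.9, 186.7]
ee_rot: [77.7, 89.9, 66.7]
force: [-1.2, -0.2, -0.3]
gripper_width: 18.0
```

```bash
python3 fr.py 4
```

```text
14.65 Fn 0.42 Ft -0.98 Fy -0.06 Fz -0.22 sd [0.08 0.19 0.05] ee [472.4  63.9 186.7] n 128.0 t 1.6 y -0.8
```

Request:
{"fn": "jog_arm", "kwargs": {
  "plan": [0.205, 0, 0.143, 0, 0.205, 0, 0.143, 0, 0.205, 0, 0.143, 0, 0.205, 0, 0.143, 0, 0, 0, 0, 0, 0, 0, 0, 0]
}}

```text
time_s: 15.2
ee_pos: [478.1, 62.8, 178.3]
ee_rot: [101.4, 90.0, 90.5]
force: [-0.9, -0.1, 0.6]
gripper_width: 17.7
```

```bash
python3 fr.py 4
```

```text
15.35 Fn 1.45 Ft -0.88 Fy 0.84 Fz 0.68 sd [0.2  0.49 0.05] ee [478.   62.8 178.5] n 118.1 t 1.5 y -0.8
```

Request:
{"fn": "jog_arm", "kwargs": {
  "plan": [0.205, 0, 0.143, 0, 0.205, 0, 0.143, 0, 0, 0, 0, 0]
}}

```text
time_s: 15.65
ee_pos: [481.0, 62.1, 174.0]
ee_rot: [53.5, 90.0, 42.5]
force: [-1.7, 1.9, 1.3]
gripper_width: 17.5
```

```bash
python3 fr.py 3
```

```text
15.75 Fn 2.05 Ft -0.82 Fy 1.23 Fz 1.21 sd [0.08 0.16 0.11] ee [480.9  62.1 174.2] n 112.8 t 1.5 y -0.9
```

Request:
{"fn": "jog_arm", "kwargs": {
  "plan": [0.205, 0, 0.143, 0, 0.123, 0, 0.086, 0, 0, 0, 0, 0]
}}

```text
time_s: 16.05
ee_pos: [482.8, 61.8, 171.4]
ee_rot: [160.2, 90.0, 149.2]
force: [-3.9, 2.0, 5.7]
gripper_width: 17.9
```

```bash
python3 fr.py 3; python3 look.py 10 side:270,120,400,225,6 scene:280,120,420,240,5
```

```text
16.15 Fn 7.39 Ft -0.19 Fy 0.82 Fz 5.94 sd [0.12 0.17 0.2 ] ee [482.8  61.8 171.4] n 109.5 t 1.5 y -0.9
16.2 [482.8  61.8 171.5] [-3.47  1.86  4.72] [0.52 0.47 0.02] 17.64
yaw 79.02
```

View pics/side_10_c.png

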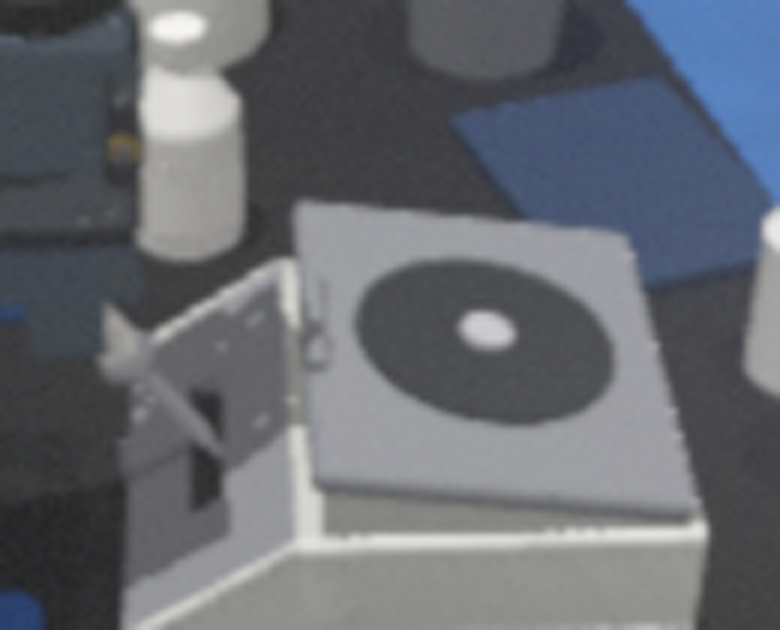

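View pics/scene_10_c.png

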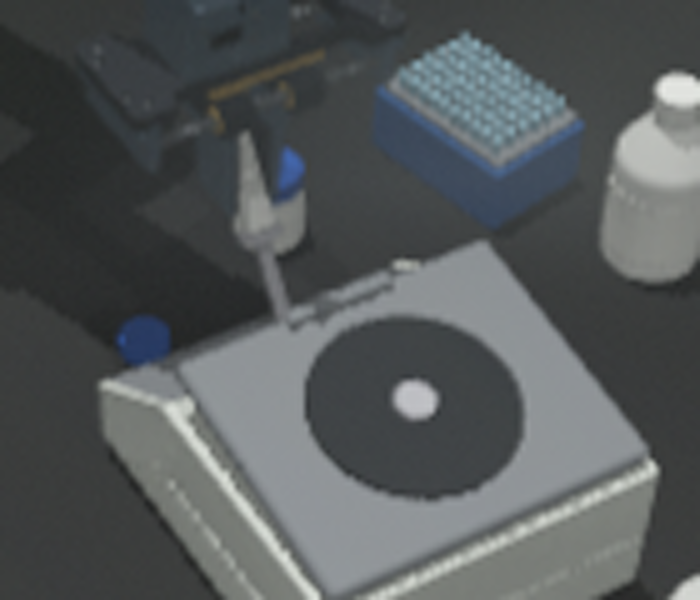

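Request:
{"fn": "jog_arm", "kwargs": {
  "plan": [0.1, 0, 0.07, 0, 0, 0, 0, 0, 0, 0, 0, 0]
}}

```text
time_s: 16.55
ee_pos: [483.0, 61.8, 171.1]
ee_rot: [159.6, 89.9, 148.6]
force: [-6.9, 2.3, 11.1]
gripper_width: 17.6
```

```bash
python3 fr.py 3
```

```text
16.65 Fn 13.28 Ft 0.59 Fy 0.29 Fz 11.22 sd [0.06 0.28 0.21] ee [483.   61.8 171.1] n 109.1 t 1.5 y -0.9
```

```bash
python3 look.py 11 side:270,120,400,225,6 scene:280,120,420,240,5
python3 - <<'E'
from h import *
S=cam('side');C=cam('scene')
s=lambda x,y:(x/6+270,y/6+120); k=lambda x,y:(x/5+280,y/5+120)
for a,b in (((318,487),(183,368)),((297,203),(485,243))): print(tri(ray(S,s(*a)),ray(C,k(*b))))
import numpy as np
a=cv2.imread('pics/side_10.png').astype(int);b=cv2.imread('pics/side_11.png').astype(int)
d=np.abs(a-b).max(2)[120:225,310:400]; print((d>30).sum())
E
```

```text
16.7 [483.   61.7 171.1] [-6.28  2.08 11.04] [0.63 0.85 0.1 ] 17.28
yaw 79.01
(array([571.7564882 , -58.24612773, 140.43352781]), [np.float64(2.6400628230003504), np.float64(2.6400628230003833)])
(array([612.34918676, 143.84149231, 145.81345621]), [np.float64(0.5708496051519205), np.float64(0.5708496051518606)])
0
```

View pics/side_11_c.png

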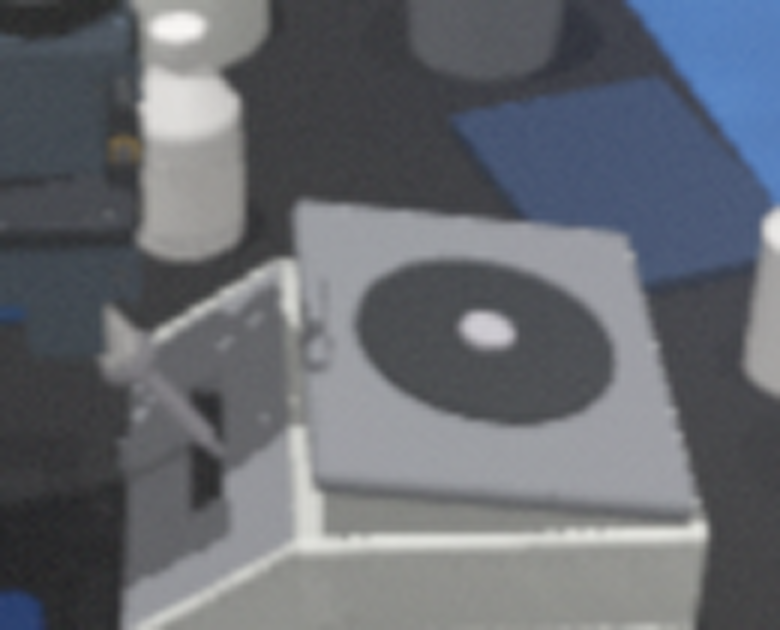

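Request:
{"fn": "jog_arm", "kwargs": {
  "plan": [-0.41, 0, -0.285, 0, -0.82, 0, -0.57, 0, -0.82, 0, -0.57, 0, -0.82, 0, -0.57, 0, -0.82, 0, -0.57, 0, -0.82, 0, -0.57, 0, -2.5, 0, 0, 0, -3, 0, 0, 0, -2.5, 0, 0, 0, 0, 0, 0, 0]
}}

```text
time_s: 17.63
ee_pos: [455.1, 67.8, 300.9]
ee_rot: [16.7, 89.3, 5.8]
force: [1.0, 0.1, 0.3]
gripper_width: 18.0
```

```bash
python3 look.py 12 side:240,100,400,240,5; python3 -c "
import cv2;a=cv2.imread('pics/side_12.png')"
```

```text
17.6333 [455.1  67.8 300.9] [1.   0.12 0.26] [ 0.12 -0.08 -0.01] 18.02
yaw 79.03
```

View pics/side_12_c.png

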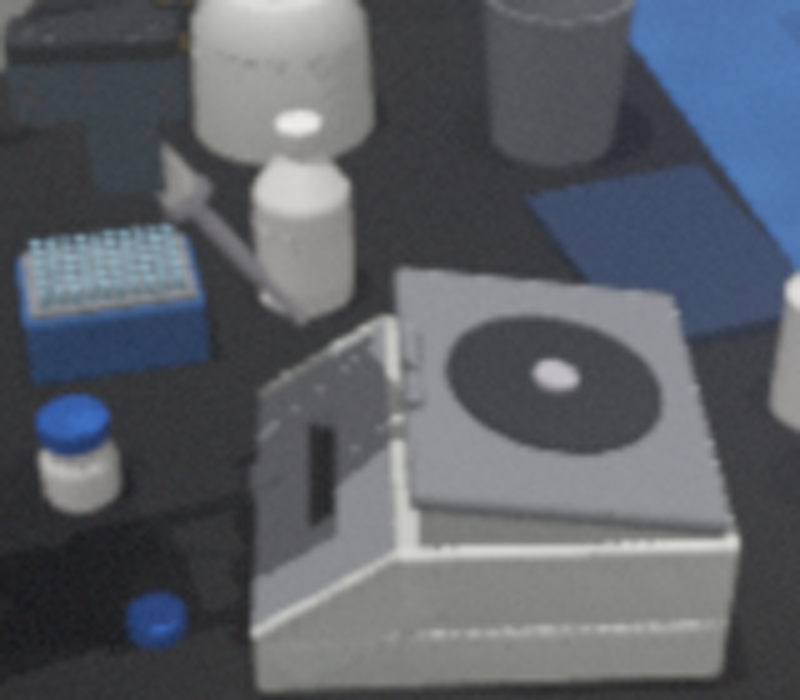

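Request:
{"fn": "jog_arm", "kwargs": {
  "plan": [0, 0, 0, -1, 0, 0, 0, -1, 0, 0, 0, -0.23, 0, -2.41, -0.55, 0, 0, -3.8, -0.83, 0, 0, -3.8, -0.83, 0, 0, -3.8, -0.83, 0, 0, -3.8, -0.83, 0, 0, -3.8, -0.83, 0, 0, -3.8, -0.83, 0, 0, -3.8, -0.83, 0, 0, -3.8, -0.83, 0]
}}

```text
time_s: 18.68
ee_pos: [393.5, -264.8, 294.4]
ee_rot: [136.2, 89.9, 138.4]
force: [1.0, 0.0, -0.0]
gripper_width: 17.8
```

Request:
{"fn": "jog_arm", "kwargs": {
  "plan": [0, -3.8, -0.83, 0, 0, -2.8, -0.63, 0, 0, 0, 0, 0, 0, 0, 0, 0, 0, 0, 0, 0]
}}

```text
time_s: 19.1
ee_pos: [382.6, -329.1, 294.3]
ee_rot: [119.3, 89.9, 121.6]
force: [-0.5, 0.2, -1.0]
gripper_width: 17.5
```

```bash
python3 look.py 13 side:250,250,350,320,8 scene:120,110,280,230,5
```

```text
19.1 [ 382.6 -329.1  294.3] [-0.51  0.16 -1.02] [0.11 0.01 0.02] 17.52
yaw 92.33
```

View pics/side_13_c.png

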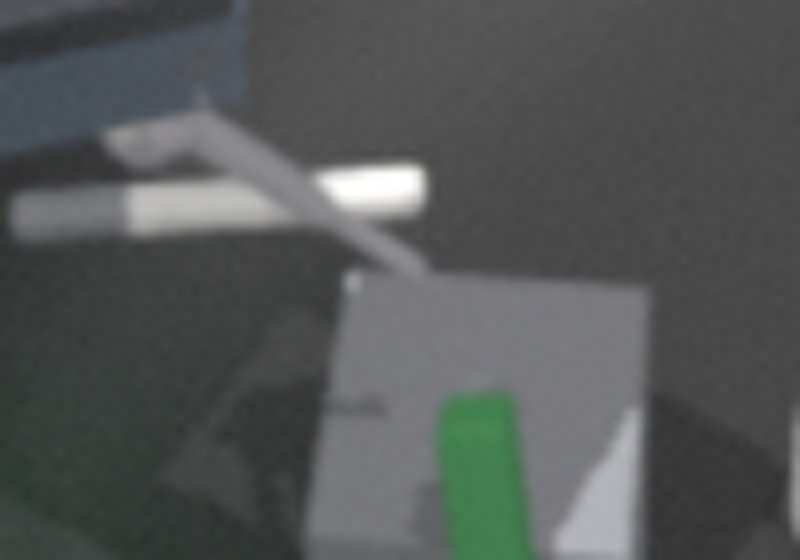

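View pics/scene_13_c.png

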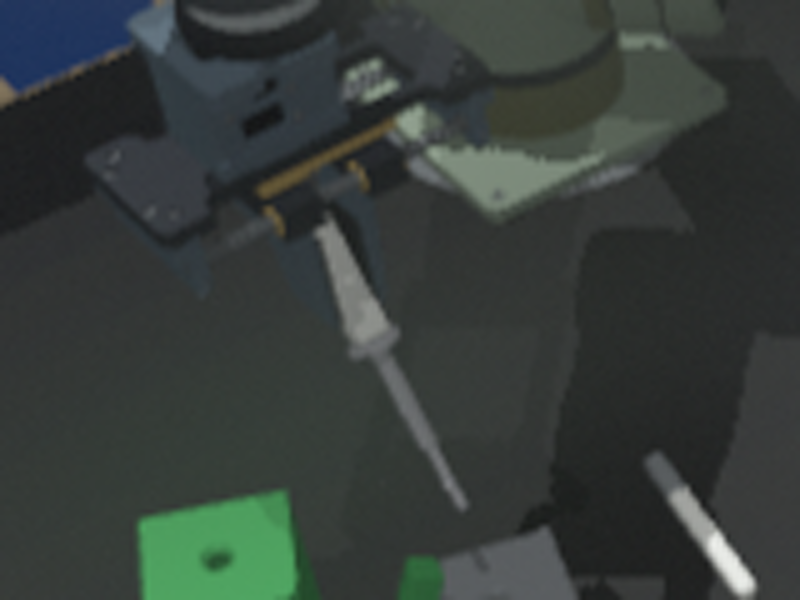

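View pics/side_13.png

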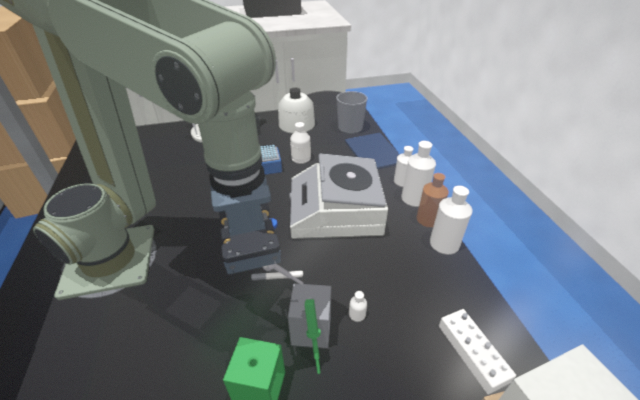

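View pics/scene_13.png

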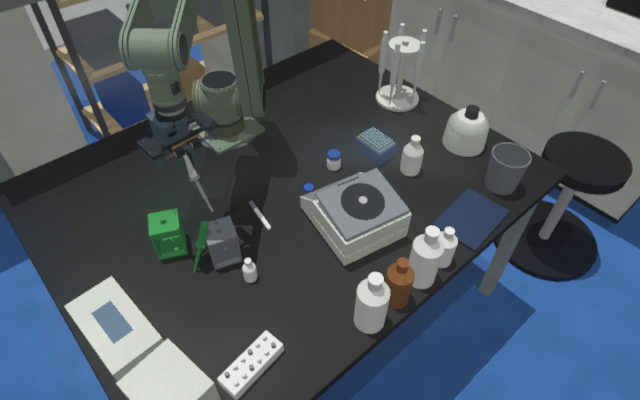

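View pics/side_12.png

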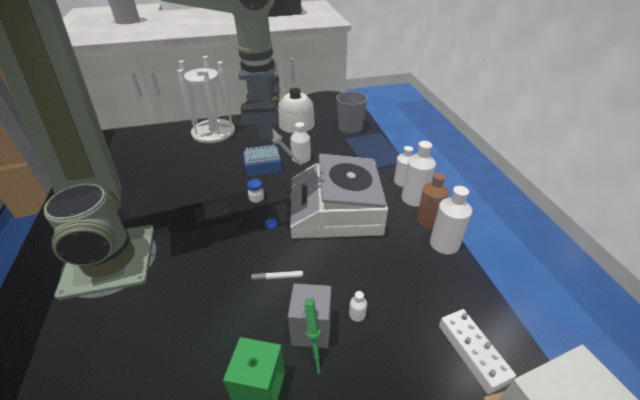

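Run:
```python
import cv2,numpy as np
fs=['side0','side_3','side_4','side_5','side_6','side_7','side_8','side_9','side_10','side_11','side_12','side_13']
for f in fs:
    a=cv2.imread(f'pics/{f}.png'); h=cv2.cvtColor(a,cv2.COLOR_BGR2HSV)
    m=cv2.inRange(h,(50,100,40),(75,255,255)); m[:,:288]=0
    ys,xs=np.nonzero(m)
    if len(ys): i=ys.argmin(); print(f,'top',xs[ys<=ys.min()+2].mean().round(1),ys.min(),'bot',xs[ys>=ys.max()-2].mean().round(1),ys.max())
a=cv2.imread('pics/side_13.png'); cv2.imwrite('pics/c10.png',cv2.resize(a[280:380,270:350],None,fx=7,fy=6,interpolation=cv2.INTER_CUBIC))
a=cv2.imread('pics/scene_13.png'); cv2.imwrite('pics/c11.png',cv2.resize(a[200:280,170:270],None,fx=7,fy=7,interpolation=cv2.INTER_CUBIC))
```

```text
side0 top 317.3 324 bot 318.5 372
side_3 top 317.5 324 bot 318.6 372
side_4 top 317.5 324 bot 318.5 373
side_5 top 317.7 324 bot 318.6 373
side_6 top 315.0 314 bot 318.1 372
side_7 top 309.2 300 bot 318.1 373
side_8 top 309.2 300 bot 318.1 373
side_9 top 309.3 300 bot 318.1 373
side_10 top 309.2 300 bot 318.1 373
side_11 top 309.3 300 bot 318.1 373
side_12 top 309.3 300 bot 318.3 373
side_13 top 309.7 300 bot 318.1 373
```

View pics/c10.png

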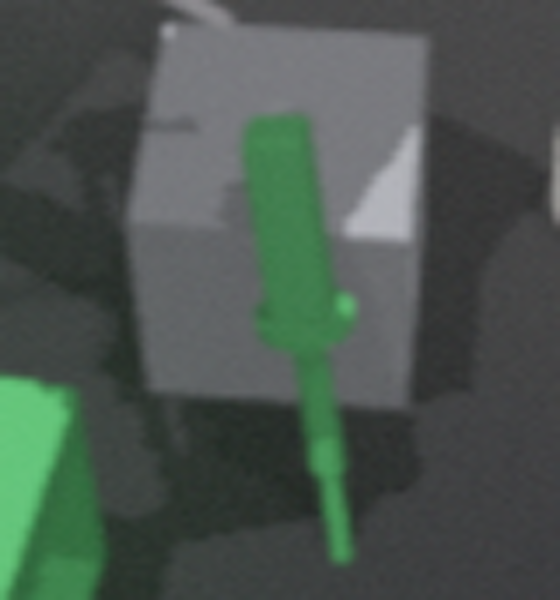

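View pics/c11.png

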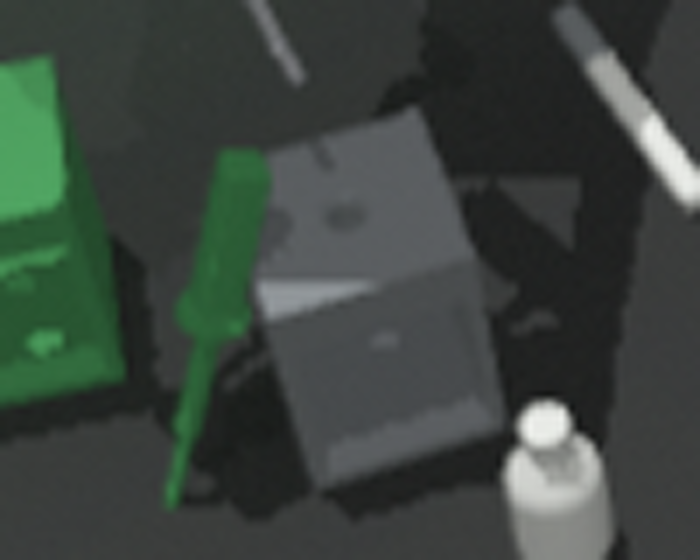

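Run:
```python
from h import *
S=cam('side');C=cam('scene')
s=lambda x,y:(x/7+270,y/6+280); k=lambda x,y:(x/7+170,y/7+200)
for nm,a,b in (('gtop',(278,125),(243,158)),('gcollar',(308,325),(215,315)),('gtip',(343,560),(172,505))): print(nm,tri(ray(S,s(*a)),ray(C,k(*b))))
print('bore',onz(C,k(345,215),112))
s8=lambda x,y:(x/8+250,y/8+250); c=lambda x,y:(x/5+120,y/5+110)
tip,e=tri(ray(S,s8(422,268)),ray(C,c(462,510))); ee=np.array([382.6,-329.1,294.3]); d=tip-ee
a=np.radians(2.35);X=np.array([np.cos(a),np.sin(a),0]);Y=np.array([-X[1],X[0],0]);print(tip,e,'off',d@X,d@Y,d[2])
```

```text
gtop (array([ 473.2872252 , -356.47405367,  160.31753926]), [np.float64(0.5804567953490042), np.float64(0.5804567953489281)])
gcollar (array([ 473.73578557, -384.07785333,   88.02832514]), [np.float64(1.4308823658446286), np.float64(1.4308823658443806)])
gtip (array([ 474.338351  , -422.18240507,   -1.38081629]), [np.float64(0.8820377084988715), np.float64(0.8820377084988691)])
bore [ 482.47385663 -326.09702529  112.        ]
[ 466.92383173 -325.99511859  174.88100708] [np.float64(0.2657068610812609), np.float64(0.2657068610813348)] off 84.38022654433068 -0.3553221786966296 -119.41899291748052
```

Request:
{"fn": "jog_arm", "kwargs": {
  "plan": [0, 1.82, 2.54, 0, 0, 1.82, 2.54, 0, 0, 1.82, 2.54, 0, 0, 1.82, 2.54, 0, 0, 1.8, 2.54, 0, 0, 0, 0, 1, 0, 0, 0, 1, 0, 0, 0, 1, 0, 0, 0, 1, 0, 0, 0, 1, 0, 0, 0, 1, 0, 0, 0, 1]
}}

```text
time_s: 20.2
ee_pos: [506.1, -232.2, 295.3]
ee_rot: [105.5, 90.0, 65.7]
force: [-0.0, 0.0, -1.2]
gripper_width: 17.6
```

Request:
{"fn": "jog_arm", "kwargs": {
  "plan": [0, 0, 0, 1, 0, 0, 0, 1, 0, 0, 0, 1, 0, 0, 0, 1, 0, 0, 0, 1, 0, 0, 0, 1, 0, 0, 0, 1, 0, 0, 0, 1, 0, 0, 0, 1, 0, 0, 0, 1, 0, 0, 0, 0.9, 0, 0, 0, 0]
}}

```text
time_s: 21.2
ee_pos: [506.2, -232.4, 295.3]
ee_rot: [138.5, 90.0, 33.5]
force: [0.4, -0.4, -1.2]
gripper_width: 17.9
```

```bash
python3 look.py 14 side:270,220,370,320,6 scene:170,160,270,260,6
```

```text
21.2 [ 506.2 -232.4  295.3] [ 0.39 -0.35 -1.19] [-0.06  0.01 -0.  ] 17.89
yaw -14.99
```

View pics/side_14_c.png

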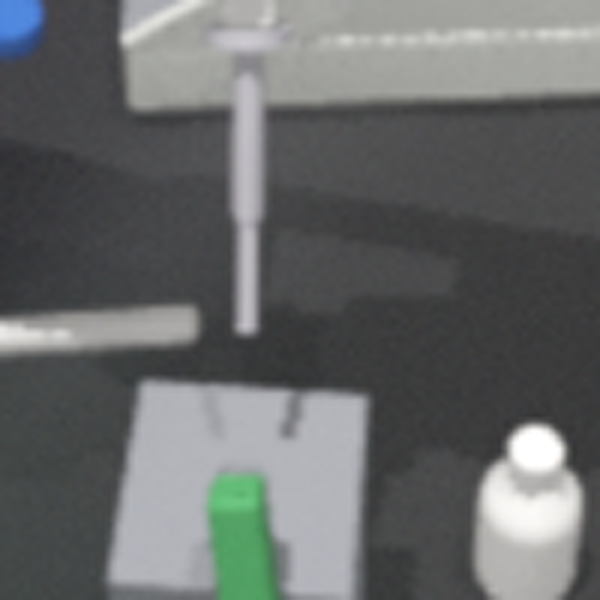

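View pics/scene_14_c.png

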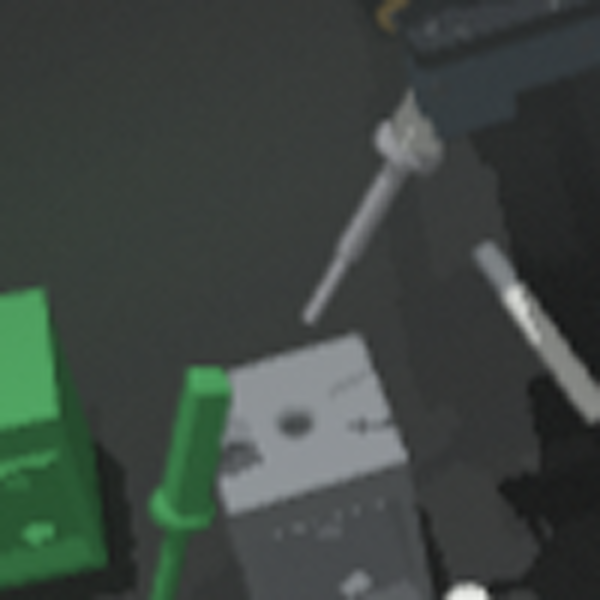

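Run:
```python
from h import *
S=cam('side');C=cam('scene')
s=lambda x,y:(x/6+270,y/6+220); k=lambda x,y:(x/6+170,y/6+160)
tip,e=tri(ray(S,s(246,332)),ray(C,k(310,321))); col,_=tri(ray(S,s(247,48)),ray(C,k(405,150)))
ee=np.array([506.2,-232.4,295.3]); a=np.radians(-15);Y=np.array([np.cos(a),np.sin(a),0]);U=np.array([Y[1],-Y[0],0])
d=tip-ee; print(tip.round(1),np.round(e,1),'offU',d@U,'Y',d@Y,'z',d[2],'col',col,np.degrees(np.arccos((col-tip)[2]/np.linalg.norm(col-tip))),np.linalg.norm(col-tip))
print('bore scene',onz(C,k(295,424),112))
# stand corners scene/side
q=[onz(C,k(*p),112) for p in [(358,333),(408,460)]]; print(np.round(q,1))
q=[onz(S,s(*p),112) for p in [(140,380),(368,397)]]; print(np.round(q,1))
b0=np.array([480.8,-326,112]); print('tip rel bore U',(tip-b0)@U,'Y',(tip-b0)@Y)
```

```text
[ 486.6 -310.4  174.3] [0.3 0.3] offU 80.44706902958478 Y 1.307438939229065 z -120.9576413960751 col [ 499.64309873 -258.71409533  254.02628937] 33.797653822149904 95.88837034656461
bore scene [ 482.12495878 -326.24768023  112.        ]
[[ 455.2 -274.6  112. ]
 [ 532.3 -299.8  112. ]]
[[ 454.3 -274.6  112. ]
 [ 531.4 -301.2  112. ]]
tip rel bore U -16.537592056676033 Y 1.6164923053754388
```

Request:
{"fn": "jog_arm", "kwargs": {
  "plan": [2, -0.07, 0.15, 0, 2, 0, 0.15, 0, 1, 0, 0, 0, 0, 0, 0, 0, 0, 0, 0, 0]
}}

```text
time_s: 21.72
ee_pos: [504.7, -236.3, 245.2]
ee_rot: [-116.4, 90.0, 138.7]
force: [0.6, -0.2, 0.2]
gripper_width: 17.6
```

```bash
python3 look.py 15 side:270,240,350,310,8 scene:180,170,260,250,8
```

```text
21.7167 [ 504.7 -236.3  245.2] [ 0.65 -0.18  0.23] [-0.02  0.01  0.01] 17.61
yaw -14.94
```

View pics/side_15_c.png

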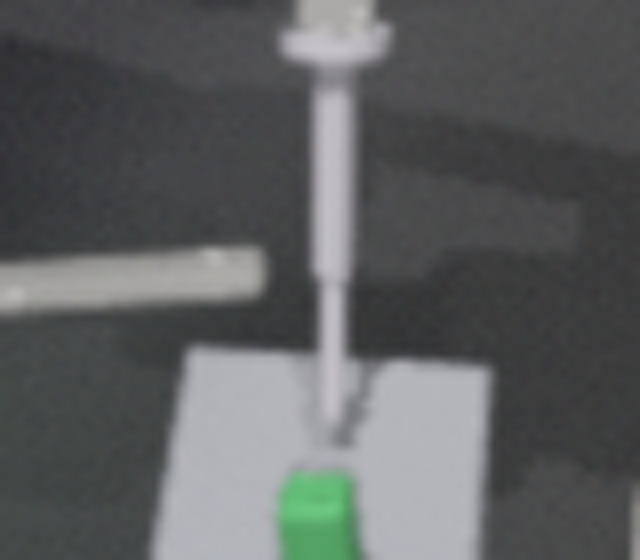

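View pics/scene_15_c.png

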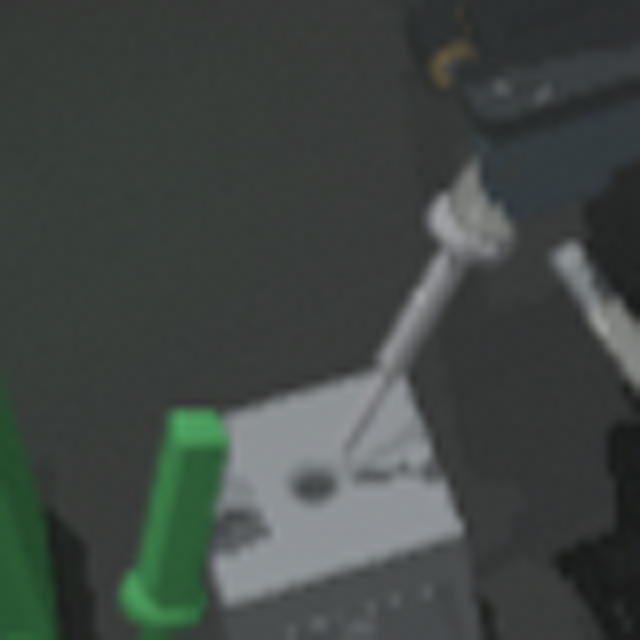

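Run:
```python
from h import *
S=cam('side');C=cam('scene')
s=lambda x,y:(x/8+270,y/8+240); k=lambda x,y:(x/8+180,y/8+170)
a=np.radians(-15);Y=np.array([np.cos(a),np.sin(a),0]);U=np.array([Y[1],-Y[0],0])
for p,q in (((330,432),(348,452)),((330,436),(346,456))):
    tip,e=tri(ray(S,s(*p)),ray(C,k(*q)))
    b=np.array([481.1,-325.9,112]); d=tip-b; print(tip.round(1),np.round(e,1),'U',d@U,'Y',d@Y,'z',d[2]); d=tip-np.array([504.7,-236.3,245.2]); print(d@U,d@Y,d[2])
print(onz(C,k(314,485),112))
```

```text
[ 484.4 -313.5  119.5] [1.4 1.4] U -12.850683111420157 Y 0.021232601291818507 z 7.532104792026189
79.80440038849981 0.4155695420556894 -125.6678952079738
[ 484.4 -314.3  118.4] [1.1 1.1] U -12.079447293390595 Y 0.17273753341888115 z 6.430582428643959
80.57563620652937 0.5670744741827511 -126.76941757135603
[ 482.14883752 -325.99945973  112.        ]
```

Request:
{"fn": "jog_arm", "kwargs": {
  "plan": [0.5, 0, 0.39, 0, 0.5, 0, 0.39, 0, 0.5, 0, 0.39, 0, 0, 0, 0, 0]
}}

```text
time_s: 22.15
ee_pos: [500.8, -248.5, 228.9]
ee_rot: [-90.6, 89.9, 164.4]
force: [-0.2, 0.6, -1.4]
gripper_width: 17.5
```

```bash
python3 look.py 16 side:270,240,350,310,8 scene:180,170,260,250,8
```

```text
22.15 [ 500.8 -248.5  228.9] [-0.19  0.62 -1.4 ] [ 0.01  0.06 -0.03] 17.53
yaw -15.04
```

View pics/side_16_c.png

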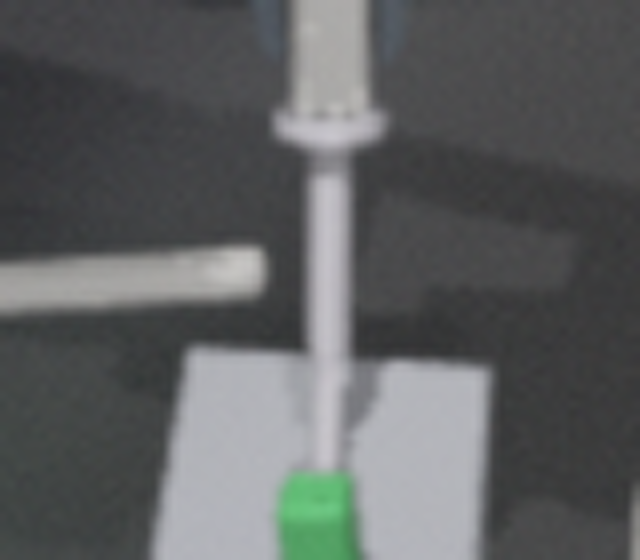

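View pics/scene_16_c.png

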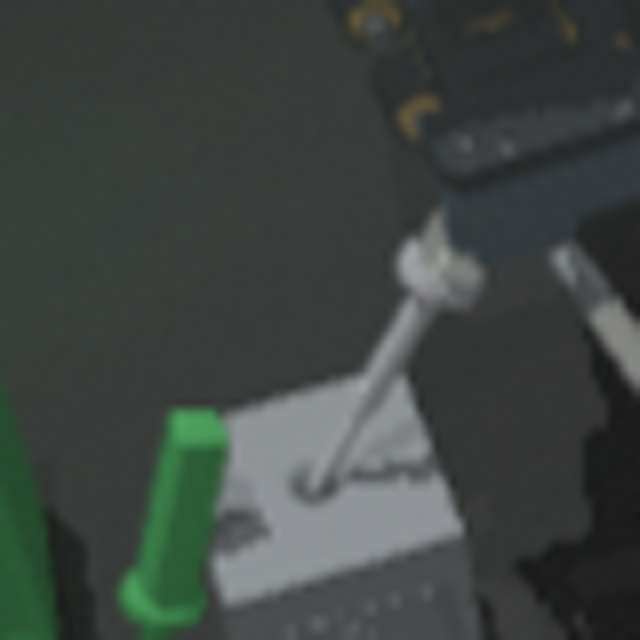

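Request:
{"fn": "jog_arm", "kwargs": {
  "plan": [0.5, 0, 0.25, 0, 0, 0, 0, 0, 0, 0, 0, 0]
}}

```text
time_s: 22.5
ee_pos: [500.8, -250.3, 224.8]
ee_rot: [-107.1, 90.0, 147.9]
force: [0.1, -0.3, -0.5]
gripper_width: 17.8
```

```bash
python3 look.py 17 scene:180,170,260,250,8
```

```text
22.5 [ 500.8 -250.3  224.8] [ 0.07 -0.32 -0.54] [ 0.05  0.02 -0.03] 17.77
yaw -15.01
```

View pics/scene_17_c.png

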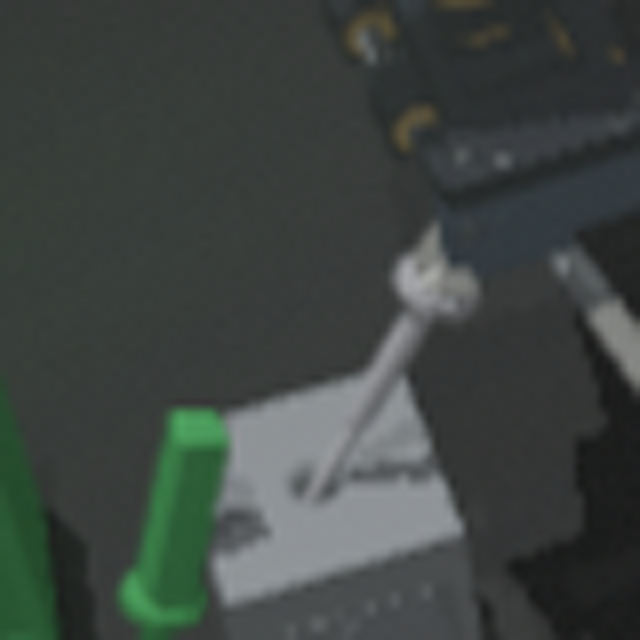

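Run:
```python
from h import *
S=cam('side');C=cam('scene')
ki=lambda p:((np.array(p)-[180,170])*8).round(0)
a=np.radians(-15);Y=np.array([np.cos(a),np.sin(a),0]);U=np.array([Y[1],-Y[0],0]);Z=np.array([0,0,1.])
b=np.array([481.4,-326,112.])
ang=np.linspace(0,2*np.pi,9)[:-1]
print('rim10',[tuple(ki(proj(C,b+10*np.array([np.cos(t),np.sin(t),0])))) for t in ang])
for u in (-2,2,5):
    for z in (2,-2,-6,-10):
        print(u,z,ki(proj(C,b+u*U+z*Z)))
ee=np.array([500.8,-250.3,224.8]); d=ee-b; print('TCP rel',d@U,d@Y,d[2])
for th in (33,35,37):
    t=np.radians(th); P=ee-6*Z+137*(np.sin(t)*U-np.cos(t)*Z); print(th,((P-b)@U).round(1),((P-b)@Y).round(1),(P-b)[2].round(1),ki(proj(C,P)))
```

```text
rim10 [(np.float64(329.0), np.float64(501.0)), (np.float64(342.0), np.float64(485.0)), (np.float64(338.0), np.float64(469.0)), (np.float64(319.0), np.float64(461.0)), (np.float64(296.0), np.float64(466.0)), (np.float64(283.0), np.float64(482.0)), (np.float64(287.0), np.float64(499.0)), (np.float64(306.0), np.float64(507.0))]
-2 2 [318. 478.]
-2 -2 [319. 485.]
-2 -6 [321. 493.]
-2 -10 [323. 500.]
2 2 [306. 482.]
2 -2 [308. 489.]
2 -6 [310. 497.]
2 -10 [311. 504.]
5 2 [298. 485.]
5 -2 [299. 493.]
5 -6 [301. 500.]
5 -10 [303. 507.]
TCP rel -78.14167452507137 -0.8536406842528602 112.80000000000001
33 -3.5 -0.9 -8.1 [326. 494.]
35 0.4 -0.9 -5.4 [313. 493.]
37 4.3 -0.9 -2.6 [301. 491.]
```

Request:
{"fn": "jog_arm", "kwargs": {
  "plan": [0, 0, 0, 0, 0, 0, 0, 0, -0.28, 0, 1.16, 0, -0.31, 0, 1.06, 0, -0.25, 0, 1.1, 0, -0.21, 0, 1.14, 0, 0, 0, 0, 0],
  "claw": 0,
  "newtons": 5
}}

```text
time_s: 23.13
ee_pos: [488.9, -296.2, 236.3]
ee_rot: [35.6, 89.9, -69.5]
force: [-0.0, 0.6, -0.3]
gripper_width: 17.9
```

```bash
python3 look.py 18 scene:180,170,260,250,8 side:270,220,350,310,7
```

```text
23.1333 [ 488.9 -296.2  236.3] [-0.01  0.63 -0.31] [ 0.02 -0.02  0.01] 17.9
yaw -15.13
```

View pics/scene_18_c.png

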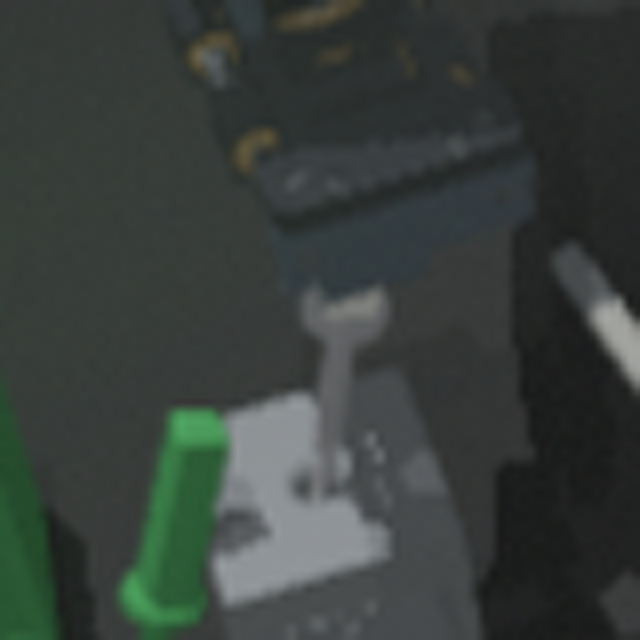

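View pics/side_18_c.png

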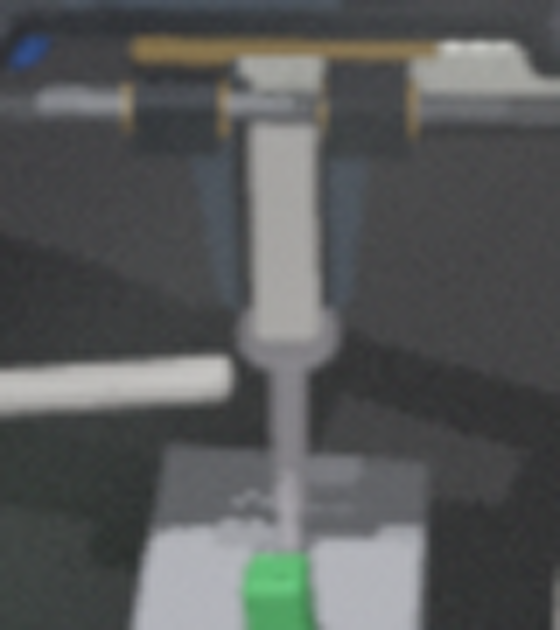

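Request:
{"fn": "jog_arm", "kwargs": {
  "plan": [-0.1, 0, 1.17, 0, 0, 0, 1.19, 0, 0.1, 0.03, 0.8, 0, 0, 0, 0, 0, 0, 0, 0, 0]
}}

```text
time_s: 23.65
ee_pos: [481.4, -324.6, 235.3]
ee_rot: [-144.3, 90.0, 110.7]
force: [0.2, 0.8, -1.6]
gripper_width: 17.7
```

```bash
python3 look.py 19 scene:170,150,270,250,7 side:270,220,350,310,7
```

```text
23.65 [ 481.4 -324.6  235.3] [ 0.21  0.81 -1.59] [-0.   -0.01 -0.02] 17.68
yaw -15.06
```

View pics/scene_19_c.png

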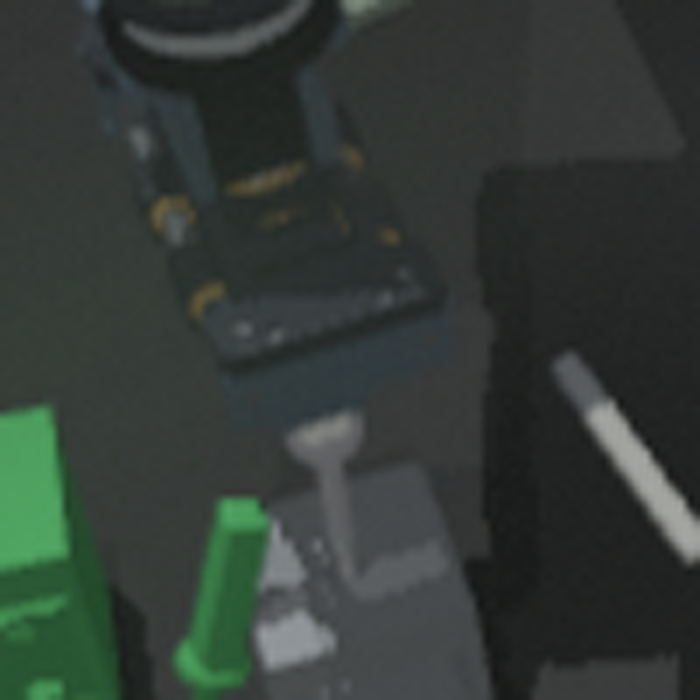

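View pics/side_19_c.png

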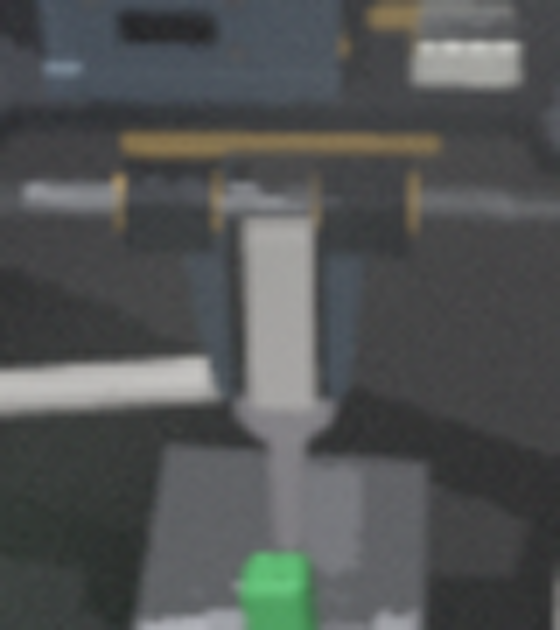

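Request:
{"fn": "jog_arm", "kwargs": {
  "plan": [1, 0, 0.05, 0, 1, 0, 0, 0, 1, 0, 0, 0, 0.8, 0, 0, 0, 0, 0, 0, 0]
}}

```text
time_s: 24.17
ee_pos: [480.4, -323.6, 194.8]
ee_rot: [-110.3, 89.7, 144.7]
force: [-1.2, 0.3, -0.5]
gripper_width: 18.2
```

```bash
python3 look.py 20 scene:170,170,270,260,7 side:270,220,350,310,7
```

```text
24.1667 [ 480.4 -323.6  194.8] [-1.24  0.28 -0.46] [-0.16  0.2  -0.  ] 18.23
yaw -14.99
```

View pics/scene_20_c.png

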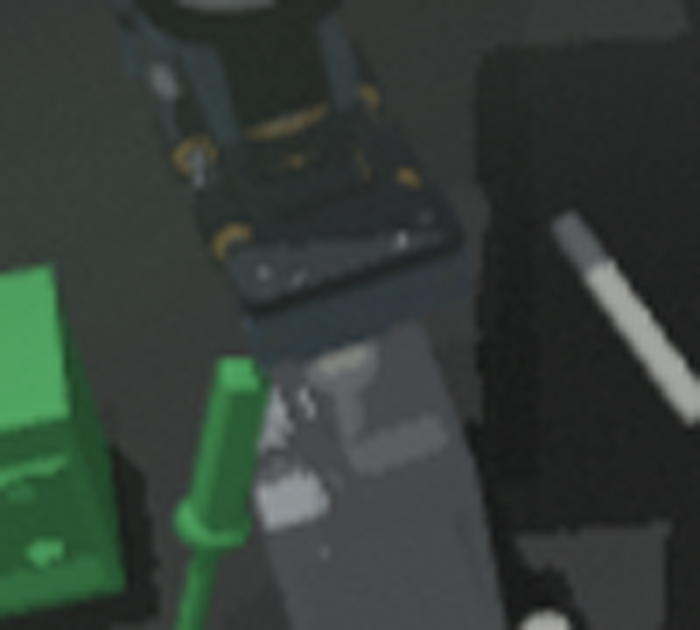

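View pics/side_20_c.png

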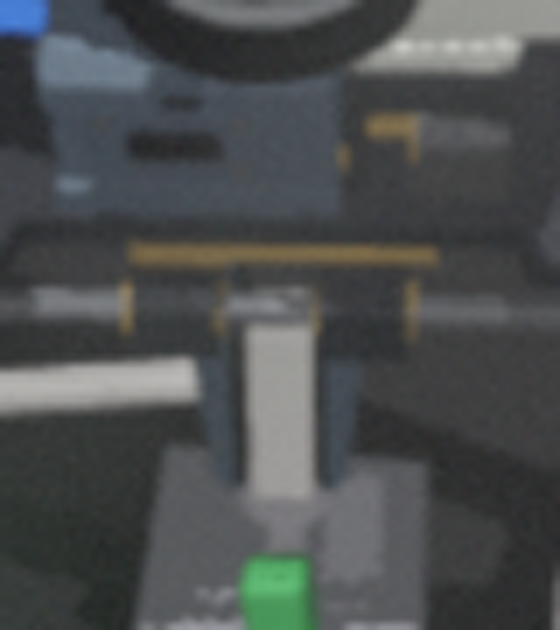

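Request:
{"fn": "jog_arm", "kwargs": {
  "plan": [0.8, 0, 0.1, 0, 0.8, 0, 0, 0, 0.8, 0, 0, 0, 0.7, 0, 0, 0, 0, 0, 0, 0, 0, 0, 0, 0]
}}

```text
time_s: 24.77
ee_pos: [480.5, -325.2, 165.6]
ee_rot: [-103.3, 89.9, 151.7]
force: [-3.7, -0.6, -1.9]
gripper_width: 18.2
```

```bash
python3 look.py 21 scene:170,170,270,260,7 side:270,230,350,320,7 wrist; python3 fr.py 3
```

```text
24.7667 [ 480.5 -325.2  165.6] [-3.71 -0.62 -1.85] [-0.08  0.74  0.04] 18.15
yaw -15.0
25.02 Fn 0.03 Ft -4.22 Fy -0.97 Fz -2.40 sd [0.46 0.38 0.18] ee [ 480.7 -325.3  166.5] n 64.3 t 57.5 y -381.3
```

View pics/scene_21_c.png

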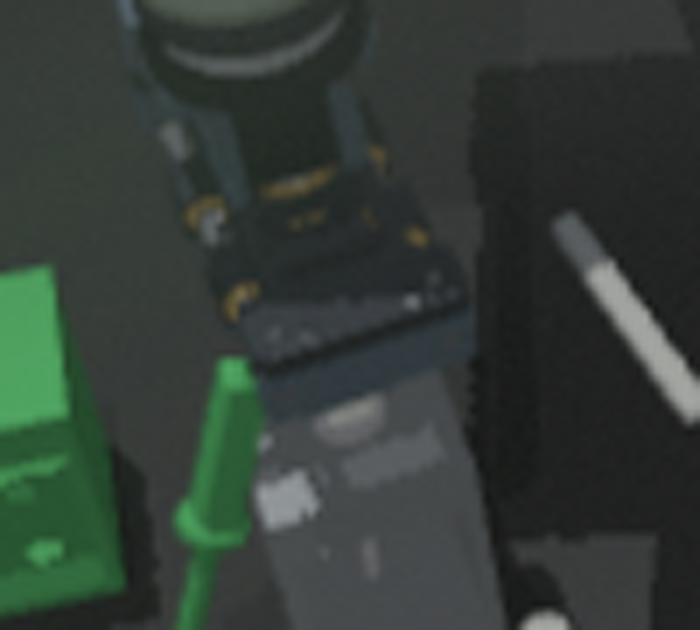

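View pics/side_21_c.png

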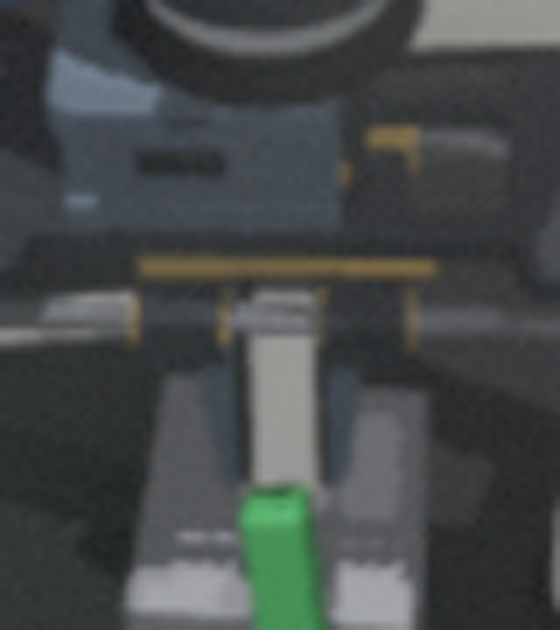

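View pics/wrist_21.png

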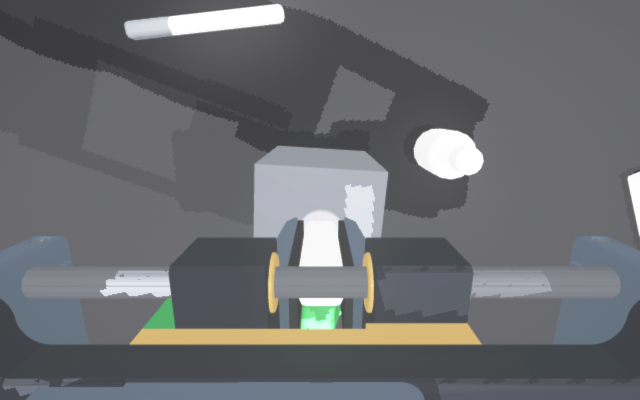

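Request:
{"fn": "jog_arm", "kwargs": {
  "plan": [0.3, -0.1, 0, 0, 0.3, 0, 0, 0, 0, 0, 0, 0, 0, 0, 0, 0]
}}

```text
time_s: 25.4
ee_pos: [480.5, -325.4, 161.0]
ee_rot: [67.6, 89.9, -37.4]
force: [-2.9, -0.9, 1.7]
gripper_width: 18.2
```

```bash
python3 fr.py 3; python3 look.py 22 scene:170,170,270,260,7 side:270,230,350,320,7
```

```text
25.5 Fn 2.77 Ft -1.10 Fy -1.83 Fz 1.64 sd [0.39 0.54 0.18] ee [ 480.5 -325.5  161. ] n 59.9 t 54.2 y -381.5
25.55 [ 480.5 -325.4  161. ] [-3.6  -0.93  1.63] [-0.18  0.74 -0.  ] 18.01
yaw -15.0
```

View pics/scene_22_c.png

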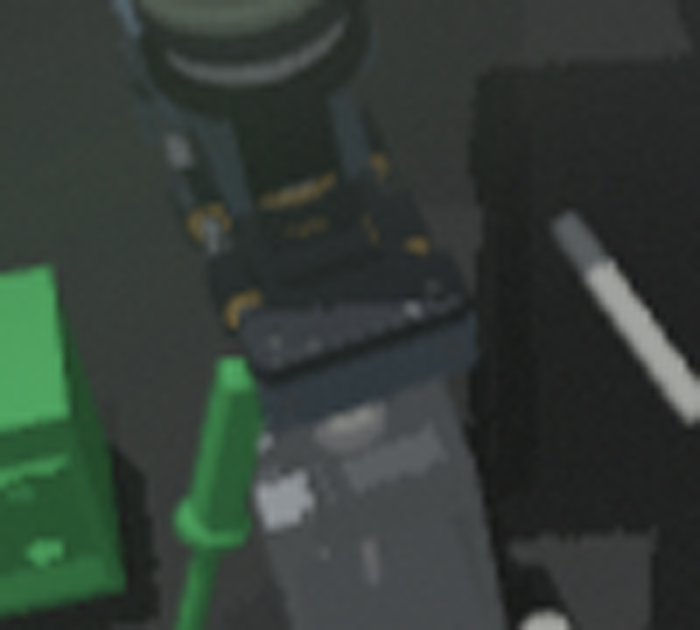

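Request:
{"fn": "jog_arm", "kwargs": {
  "plan": [0, 0, 0, 0, 0, 0, 0, 0, 0, 0, 0, 0, 0, 0, 0, 0, 0, 0, 0, 0, 0, 0, 0, 0],
  "claw": 4.5
}}

```text
time_s: 26.15
ee_pos: [480.4, -325.1, 160.6]
ee_rot: [113.7, 90.0, 8.7]
force: [0.7, -0.2, -0.4]
gripper_width: 45.0
```

```bash
python3 fr.py 2; python3 look.py 23 scene:170,170,270,260,7 side:270,230,350,320,7 wrist
```

```text
26.2 Fn -0.37 Ft -0.08 Fy -0.09 Fz -0.35 sd [0.4  0.06 0.06] ee [ 480.3 -325.1  160.6] n 59.6 t 53.8 y -381.1
26.25 [ 480.3 -325.1  160.6] [ 0.46 -0.23 -1.24] [ 0.03 -0.02 -0.  ] 44.62
yaw -15.0
```

View pics/side_23_c.png

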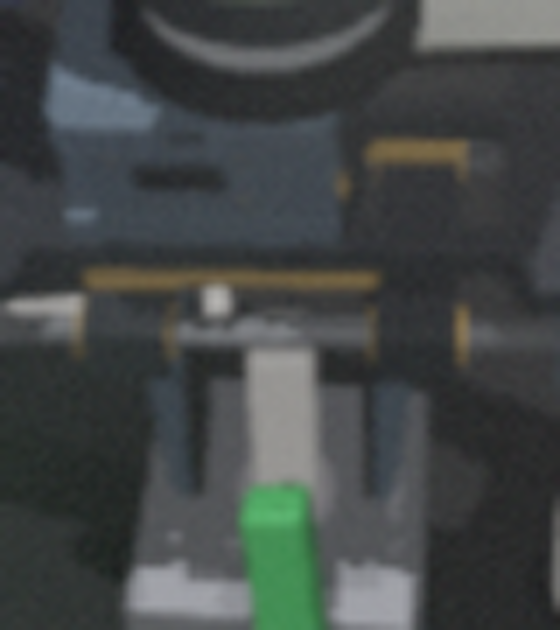

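View pics/wrist_23.png

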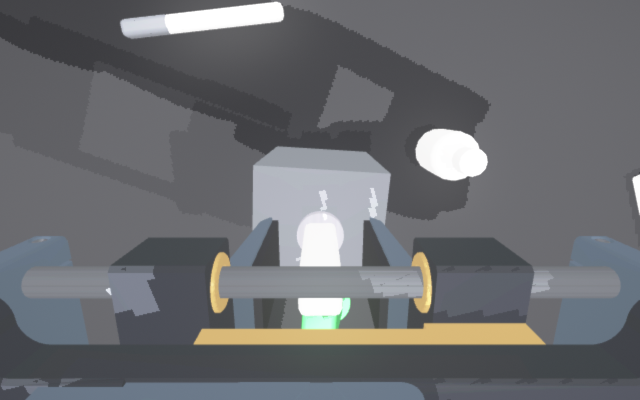

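Released cleanly and the rod stands upright; I'll retract straight up and check.

Request:
{"fn": "jog_arm", "kwargs": {
  "plan": [-0.8, 0, 0, 0, -2, 0, 0, 0, -3, 0, 0, 0, -3, 0, 0, 0, -3, 0, 0, 0, -3, 0, -1, 0, 0, 0, -3, 0, 0, 0, -3, 0, 0, 0, -3, 0, 0, 0, 0, 0, 0, 0, 0, 0]
}}

```text
time_s: 27.32
ee_pos: [506.3, -227.5, 309.4]
ee_rot: [67.3, 89.9, -37.6]
force: [-0.1, 0.3, 0.2]
gripper_width: 44.8
```

```bash
python3 look.py 24 scene:170,190,260,270,8 side:280,250,360,350,6
```

```text
27.3167 [ 506.3 -227.5  309.4] [-0.13  0.33  0.19] [-0.02  0.06  0.08] 44.77
yaw -14.85
```

View pics/side_24_c.png

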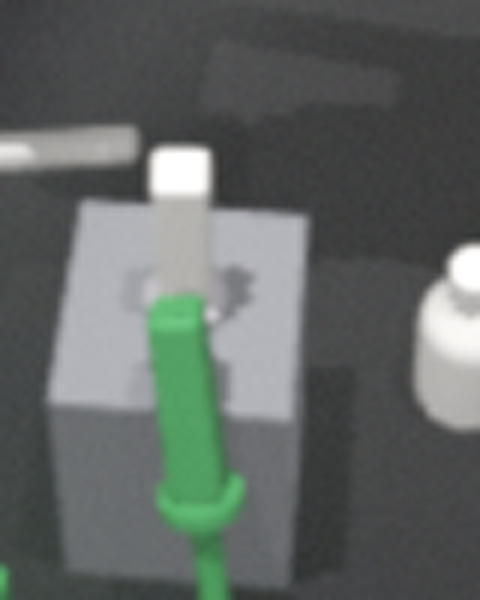

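View pics/scene_24_c.png

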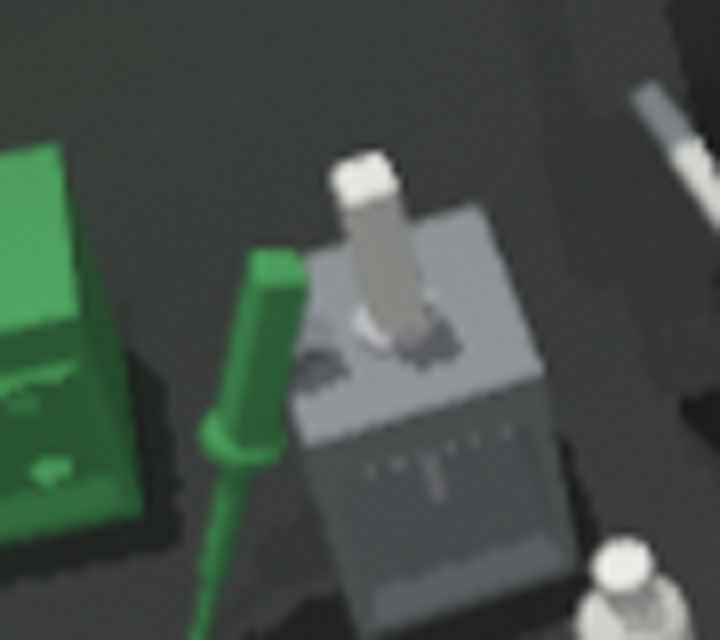

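View pics/side_24.png

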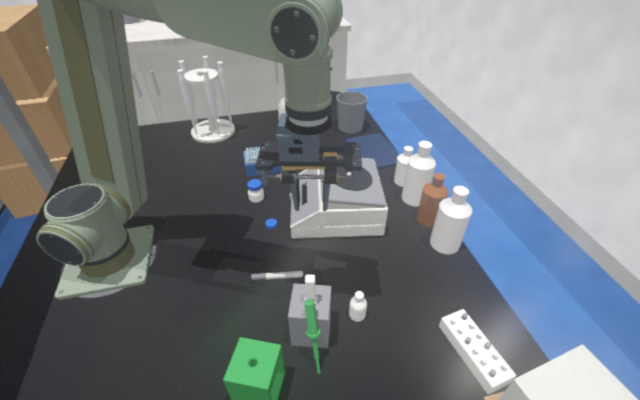

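Run:
```python
from h import *
S=cam('side');C=cam('scene')
s=lambda x,y:(x/6+280,y/6+250); k=lambda x,y:(x/8+170,y/8+190)
print(tri(ray(S,s(181,170)),ray(C,k(364,180))))
c1=lambda x,y:(x/4+240,y/4+260)
print(s(181,170),c1(278,74))
f=cv2.imread('pics/scene_24.png'); cv2.imwrite('pics/c12.png',cv2.resize(f[150:270,290:430],None,fx=5,fy=5))
```

```text
(array([ 482.05614521, -324.53113241,  184.56463416]), [np.float64(0.11335577753387133), np.float64(0.11335577753397384)])
(310.1666666666667, 278.3333333333333) (309.5, 278.5)
```

View pics/c12.png

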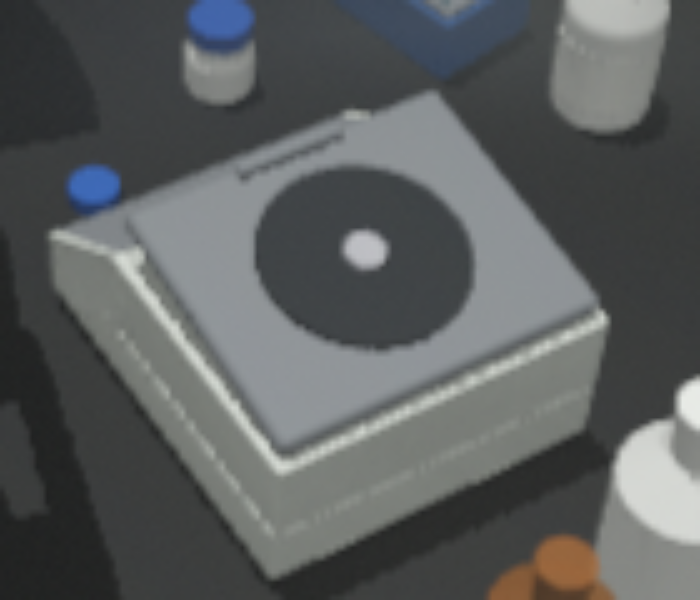

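The handle top is within about 2 mm of where it started, at (482, -324.5, 184.6) against (480.6, -325, 185.4). The lid is still ajar, so I'm handing in.

```bash
python3 -c "
from workcell import env
print(env.job_done())"
```

```text
the job is handed in; nothing more can be done
None
```

I handed the job in at about 27 s: the lid is ajar, and the rod is back in its grey stand with the gripper clear. No verdict was reported.

**What I did:**
- **Tilting the rod:** The tool can only point straight down, so I gripped the rod lightly and leaned it to about 35° against the mouth of its bore. I then clamped it at 60 N.
- **Finding the socket:** I felt along the channel with the tip lightly sprung. The tip dropped about 2 mm short of the channel's middle, and the force square to the slope fell by about 1.3 N. The side wall then stopped the tip at about 2.2 N.
- **Opening the lid:** I pushed square to the slope until a firm stop. The last 1.2 mm commanded moved the tool only 0.4 mm, the force rose to 13 N, and the lid did not move any further.
- **Returning the rod:** I drew the rod out, stood it upright again in the bore and lowered it until its collar took the load. I then released it and backed away.

**Last checks:**
- **Rod:** It stands upright, with its handle top within about 2 mm of where it began.
- **Lid:** It is still ajar. Just before I drew the rod out, its far front corner measured about 146 mm high. The near corner gave about 140 mm, but those sight lines missed each other by 2.6 mm.
- **Bystanders:** The ones in view looked unmoved, but I did not measure them.

**What disagreed:**
- **Green rod:** The green look-alike rod, which stood free on its tip, toppled during my first carry to the centrifuge. It now leans on the grey stand. I saw nothing touch it, and I brought the rod back with the jaws turned away from it.
- **Tip height:** The camera and arm readings of the tip height differed by up to about 7 mm before I put the rod back, so I went in gradually and checked with pictures.

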